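Check a bore with a collared depth gauge and show its tip at the lens

TASK

Take the depth gauge from its cradle by the wooden handle and slide its rod into the steel guide tube in the end of the clamped walnut blank until the collar stops against the tube's mouth, gently: never press the gauge against the tube or blank with more than 30 N. Draw the rod all the way out again and hold its tip at the reading point, centred 40 mm in front of the standing lens on the robot's side, with the rod level and lying across the view (parallel to the glass). Finish while still holding it there in the gripper, off everything else; do not touch the lens, and leave the sanding block, chisel and jar where they are.

Things in the scene. Friction and masses are not known exactly. Their poses are not given: they have to be found in the camera images.
- gauge: Loose depth gauge, about 0.14 kg. x axis: from handle to tip; origin on its axis at the collar's tip-side face, which stops on the tube. Steel rod 10 mm diameter, x 0 to 90 mm; collar 28 mm diameter, x -10 to 0; brass ferrule 16 mm; flat-sided wooden handle x -120 to -20, 24 wide (y) by 28 tall (z): grip at x = -60, closing along y. Starts level in the cradle, axis 60 mm up; lifts straight up.
- gauge_tip (a point): the end of the gauge's rod, on its axis, 90 mm from the collar's face; axes as the gauge's. The last 6 mm taper to 5 mm in diameter; dark rings near it
- cradle: Fixed plywood cradle, base 200 x 64 x 10 mm, two notched posts 12 mm thick, 50 mm wide, up to 67 mm high, under the rod (cradle x = 50 mm) and the handle's end (x = -106 mm); between them the handle is free, 36 mm above the base. Origin on the table under the collar's face; x axis along the gauge to its tip.
- fixture: Fixed: dark walnut blank 56 mm square, 330 mm long, level in a blue bench vise, a steel guide tube in its near end. Origin on the table under the tube's mouth; x axis points into the tube, roughly the world's +y. Blank's end face at x = 30 mm, with a 52 mm flange; its top 138 mm above the table. Vise from x = 135 to 245 mm, 132 mm high.
- tube_mouth (a point): centre of the guide tube's open end, 110 mm above the table; axes as the fixture's (x into the tube). The tube is 34 mm outside, 15 mm inside diameter, stands 30 mm out of the blank, and its bore is 100 mm deep, level. The 28 mm collar stops on its end face; rigid, no spring.
- lens: Fixed reading lens standing upright: round black rim 88 mm in diameter and 10 mm thick, its centre 120 mm above the table, on a post and a round 84 mm base. Origin at the centre of the base's underside; the glass lies in the y-z plane, and -x points to the robot's side.
- reading_point (a point): the point 40 mm in front (-x, robot's side) of the lens centre, 120 mm above the table; axes as the lens's. The tip goes here, the rod along the lens's y axis (either way round).
- sanding_block: bystander: loose black sanding block 75 x 55 x 40 mm high, origin at the centre of its underside
- chisel: bystander: loose chisel lying on the table, about 210 mm long and 22 mm high, origin at the middle of its length on the table
- wax_jar: bystander: loose glass jar 64 mm in diameter, 55 mm high, origin at the centre of its underside
There are look-alikes about, which are no part of the job. What is shaped like the gauge but blue or red is not meant.

How it is judged (in metres and radians):
On the way, in this order (a step that is already met when the one before it is completed fails the run):
1. the rod is in the guide tube and the collar stands against its mouth (within 2.5 mm) (x of gauge in the frame of tube_mouth between -0.0025 and 0.004 m and y of gauge in the frame of tube_mouth between -0.006 and 0.006 m and z of gauge in the frame of tube_mouth between -0.006 and 0.006 m and x of gauge_tip in the frame of tube_mouth above 0.08 m), for 0.2 s.
2. the rod is drawn right out of the tube (x of gauge_tip in the frame of tube_mouth below -0.01 m), for 0.1 s.
At the end, for the whole second after the job is handed in: The gripper still holds the gauge, at rest and touching nothing else, more than 80 mm up; its tip is within 18 mm of the reading point, the rod level within 0.12 rad and parallel to the glass within 0.35 rad (distance between gauge_tip and reading_point below 0.018 m and angle between gauge's own x axis and vertical between 1.4508 and 1.6908 rad and angle between the x axis of gauge and the y axis of lens, either way round below 0.35 rad and height (world z) of gauge above 0.08 m and linear speed of gauge below 0.02 m/s and contact force between the fingers and gauge above 1 N and contact force between gauge and fixture below 0.2 N and contact force between gauge and cradle below 0.2 N and contact force between gauge and lens below 0.2 N); the arm keeps its last pose, push and grip.
It fails at once if the gauge is pressed against the tube or blank with more than 30 N (contact force between gauge and fixture above 30 N).
It fails at once if the lens is touched (contact force between lens and anything else above 1 N).
It fails at once if the sanding block, chisel or jar is shifted by more than 20 mm (distance of any of sanding_block, chisel, wax_jar from where it was at the start of the episode above 0.02 m).
It also fails if it takes over 59 s, if anything falls off the work surface, if the arm or the gripper's body presses on something with over 40 N, if the wrist force passes 120 N, or if a joint passes its speed limit or range.

ROBOT

A 6-joint arm with a two-finger parallel gripper is mounted at the origin on the work surface. World frame = base frame: x ahead of the robot, y to its left, z up, the work surface at z = 0. Lengths are in mm, angles in degrees, forces in N, time in s.
With the tool pointing down it reaches from about 425 to 925 mm from the base axis. Payload 12.5 kg.
Tool frame: the origin (TCP) lies between the finger pads; the fingertips stand 19 mm ahead of it and the grasp point (between the pads) is the TCP; y points along the fingers, x is the direction in which the jaws open and shut, and the axes are right-handed (so a half turn about y gives the same grasp; the last joint's range is limited). The gripper opens to 85 mm and grips with 20 to 120 N. Pads are 22 mm wide; open, the fingers measure 114 mm over their backs; the gripper's body (76 mm by 85 mm) begins 54 mm behind the grasp point. The pads swing forward as they close: fully open they stand 13 mm farther back than shut.
Start: joints at [-74.118, 28.126, 89.318, -0, 62.55, -6.05], TCP at [233.472, -579.77, 250.327] pointing down, gripper open.
Joint ranges: [-177.58, 177.58], [-47.91, 125.51], [2.72, 160], [-65.01, 245.01], [3.68, 167.84], [-153.87, 153.87]. Speed limits (degrees/s): [127.2, 127.2, 159.86, 180, 180, 180].

INTERFACE

Orientations are given as a 3x3 rotation matrix whose columns are the frame's x, y, z axes.
In Python, from bench import * gives the robot as it stands.
- The arm moves only by the tool apply_moves, never from a script. Its argument "steps" is a list of rows, each an object of numbers: "wx", "wy", "wz": the turn, a rotation vector about the tool's x, y, z in degrees; "tx", "ty", "tz": the shift along the tool's x, y, z in m; "grip": the finger opening in m, from 0 to 0.0854. In form: [{"wx": .., "wy": .., "wz": .., "tx": .., "ty": .., "tz": .., "grip": ..}, ...]. A call has 1 to 12 rows; each row is the pose to reach, as a shift and turn from the pose measured when the call began, along the tool's axes at that moment; what a row does not reach only later rows make up. A row lasts 1/12 s, in which the tool goes at most 41.7 mm and 7.16 degrees, less where a joint would pass 70% of its speed; a pose out of reach is approached as far as the arm can. A call with a gripper value outside its range is refused whole. The fingers move at their own pace and stop on an object; "squeeze" is the grip in N (left out, the last holds). Time passes only in rows, so rows that repeat a pose let the fingers close. It gives the time, the measured TCP pose, the force and the opening at its end, in the units of the state.
- observe(): the state, without advancing time (a new reading comes with each control period).
- snapshot(name): name is "scene" or "top"; returns the picture (480x640x3 uint8, red, green, blue); there is no depth.
- camera_params(name): a dict with "K" (3x3 intrinsics, pixels), "k1" (the pictures are not rectified: a ray, as slopes to the right and down, at radius r is drawn at 1 + k1 r^2 times it, then the intrinsics apply), "origin" and "rotation" of the camera in the world. Camera axes: x right, y down, z forward; pixel columns grow to the right and rows downward; lengths in mm; the calibration is good to about 2 mm. A picture is of the moment at which its call begins. camera_params takes no time and is no camera call.
- close_job(): hands the job in, once; it reports no verdict.
The state is a dict: "clock": time; "q": joint angles; "dq": joint speeds; "joint_efforts": joint torques, N m; "ee_pos": TCP position; "tool_rot": TCP orientation; "contact_force": force on the tool from outside, world axes, zero at the start; "torque": the same for the moment, N m; "finger_gap": opening from 0.0 (shut) to 1.0 (fully open).
Only numpy, scipy, OpenCV 4.12 (cv2) and the standard library are available. Lean on these libraries where they do the work, as an engineer would, in place of code of your own. Each camera call takes 0.05 s, during which the arm holds its last target.

## Working session

There is one attempt and no reset: what is moved stays moved. The work goes in short steps, Python scripts to look and compute and a tool call to move; the robot and the scene stay as the last step left them, time stands still between calls to the robot, and variables do not carry over. Pictures are saved under pics/ and viewed, and the job is handed in when it is done.

Besides the shell and the picture viewer there is one more tool, called as a command line: name --argument value ..., lists and objects as JSON in quotes. apply_moves: Moves the arm, as the interface text tells. Its arguments: {"type":"object","properties":{"steps":{"type":"array"},"squeeze":{"type":"number"}},"required":["steps"]}

```bash
mkdir -p pics; python3 - <<'E'
from bench import *
import cv2
for n in("scene","top"):
    im=snapshot(n); cv2.imwrite(f"pics/{n}0.png",im[:,:,::-1]); p=camera_params(n); print(n,{k:(v.tolist() if hasattr(v,'tolist') else v) for k,v in p.items()})
print(observe())
E
```

```text
scene {'K': [[434.128259263606, 0.0, 314.5392318547501], [0.0, 434.128259263606, 238.84155186440697], [0.0, 0.0, 1.0]], 'k1': -0.024780909979674783, 'origin': [1079.4623068280189, -130.26069182707812, 914.5427058339035], 'rotation': [[-0.126113023087952, 0.8172180765773095, -0.5623612012958402], [0.9920120156145265, 0.1054731517448198, -0.06919230547841854], [0.002768805522652526, -0.5665951196192013, -0.8239916893632367]]}
top {'K': [[447.3519851198241, 0.0, 321.8902738864347], [0.0, 447.3519851198241, 243.23538233272765], [0.0, 0.0, 1.0]], 'k1': -0.03926280707906085, 'origin': [430.74427061250407, -167.45006166203197, 965.7890742631059], 'rotation': [[-0.009418942444651166, -0.9941401448870172, 0.10768777018419956], [-0.999765444493276, 0.007262038060228726, -0.020403891794806974], [0.01950229525944961, -0.10785469450715816, -0.9939753645600985]]}
{'clock': 0.1, 'q': array([-7.41179634e+01,  2.81599101e+01,  8.93468449e+01,  2.23404335e-06,
        6.25508474e+01, -6.05194007e+00]), 'dq': array([ 0.03039889, -0.08231132, -0.16762899, -0.0181034 , -0.14626095,
        0.05161678]), 'joint_efforts': array([ 3.30060226e-03, -6.19444799e+01, -2.62025821e+01, -6.06986350e-05,
        2.85890237e-03,  1.98102049e-05]), 'ee_pos': array([ 233.41521571, -579.57476217,  249.79340001]), 'tool_rot': array([[ 3.73537774e-01, -2.75089373e-04,  9.27614929e-01],
       [-9.27614431e-01,  9.66985582e-04,  3.73537860e-01],
       [-9.99746558e-04, -9.99999495e-01,  1.06028770e-04]]), 'contact_force': array([ 0.11054611,  0.36152674, -0.34833847]), 'torque': array([0.01133582, 0.01000502, 0.01815114]), 'finger_gap': 0.998667373392109}
```

View pics/scene0.png

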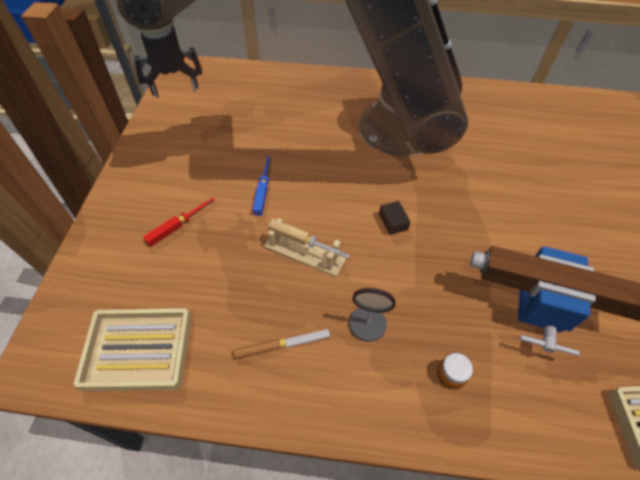

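View pics/top0.png

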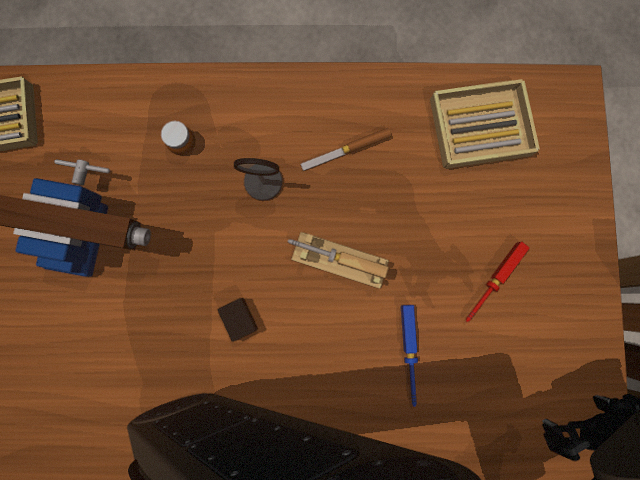

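Candidates for the gauge, by pixel in the top and scene pictures:
- Red tool: top (500,278), scene (180,222). It's a red look-alike, so not the gauge.
- Blue tool: top (410,345), scene (262,188). It's a blue look-alike, so not the gauge.
- Chisel: top (350,150), scene (280,345). It has a wooden handle but lies flat on the table.
- Wood-handled gauge in the plywood cradle: top (340,258), scene (305,245). I choose this one.

Next I'll check it in close crops.

```bash
cat > h.py <<'E'
import numpy as np, cv2
from bench import *
def cam(n):
    p=camera_params(n); return {k:np.array(v) for k,v in p.items()}
def ray(n,uv):
    p=cam(n);K=p['K'];d=np.array([(uv[0]-K[0,2])/K[0,0],(uv[1]-K[1,2])/K[1,1]]);s=d.copy()
    for _ in range(20): s=d/(1+p['k1']*(s@s))
    r=p['rotation']@np.array([s[0],s[1],1]); return p['origin'],r/np.linalg.norm(r)
def onz(n,uv,z):
    o,r=ray(n,uv); return o+r*(z-o[2])/r[2]
def two(a,b): # a top uv, b scene uv
    o1,r1=ray('top',a);o2,r2=ray('scene',b)
    t=np.linalg.lstsq(np.c_[r1,-r2],o2-o1,rcond=None)[0]
    p1=o1+t[0]*r1;p2=o2+t[1]*r2; return (p1+p2)/2,np.linalg.norm(p1-p2)
def proj(n,X):
    p=cam(n);c=p['rotation'].T@(np.array(X)-p['origin']);s=c[:2]/c[2];s=s*(1+p['k1']*(s@s));K=p['K'];return K[:2,:2]@s+K[:2,2]
def crop(im,x0,y0,w,h,f,name):
    c=cv2.resize(im[y0:y0+h,x0:x0+w],None,fx=f,fy=f,interpolation=cv2.INTER_CUBIC); cv2.imwrite('pics/'+name,c)
E
python3 - <<'E'
from h import *
t=cv2.imread('pics/top0.png');s=cv2.imread('pics/scene0.png')
a=lambda im,x,y:cv2.resize(im[y:y+75,x:x+130],None,fx=6,fy=6,interpolation=cv2.INTER_CUBIC)[:,:780]
cv2.imwrite('pics/c1.png',a(t,275,222)); cv2.imwrite('pics/c2.png',a(s,245,208))
cv2.imwrite('pics/c3.png',np.hstack([cv2.resize(t[200:280,90:170],(400,400),interpolation=2),cv2.resize(s[230:310,450:530],(400,400),interpolation=2)]))
cv2.imwrite('pics/c4.png',np.hstack([cv2.resize(t[130:210,220:300],(400,400),interpolation=2),cv2.resize(s[270:350,330:410],(400,400),interpolation=2)]))
E
```

```text
(no output)
```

View pics/c1.png

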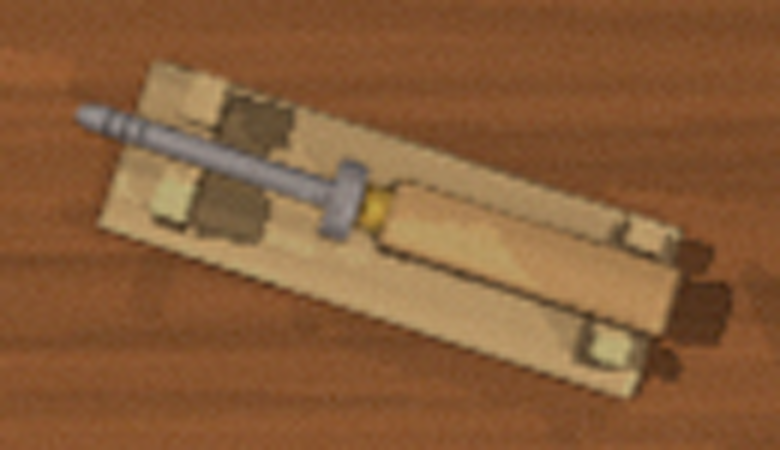

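View pics/c2.png

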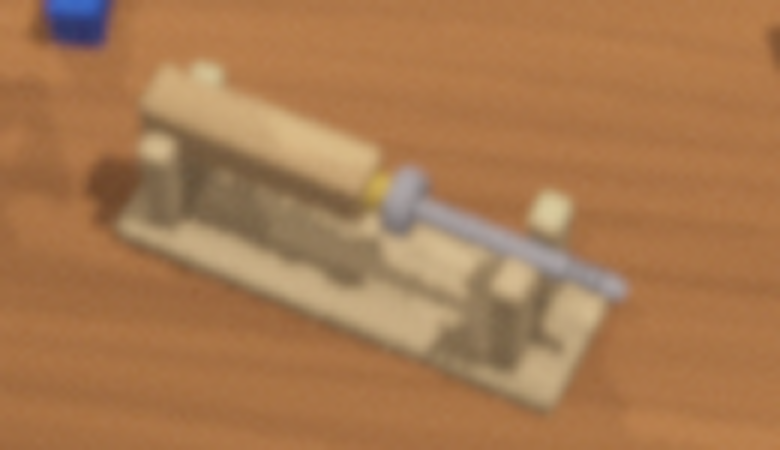

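View pics/c3.png

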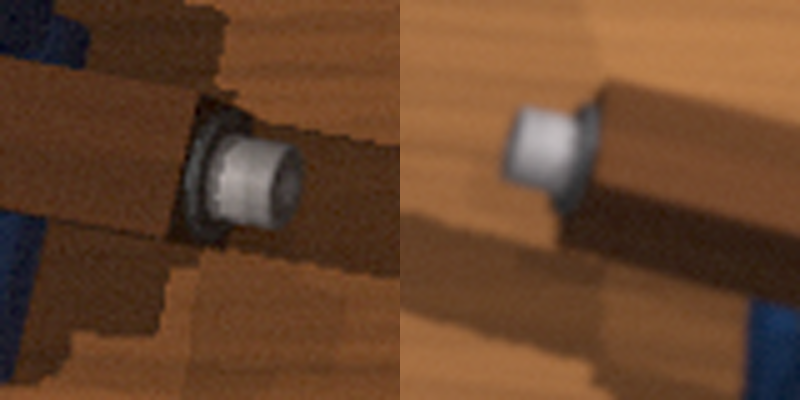

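View pics/c4.png

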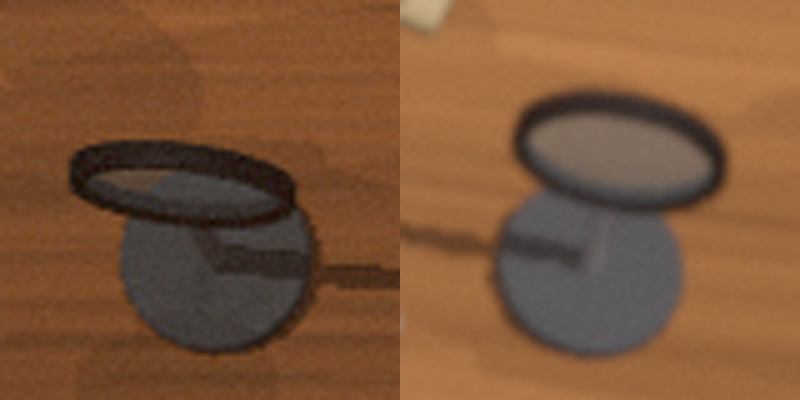

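```bash
python3 - <<'E'
from h import *
c1=lambda x,y:(275-.42+x/6,222-.42+y/6); c2=lambda x,y:(245-.42+x/6,208-.42+y/6)
np.set_printoptions(precision=1,suppress=True)
tip,col,he=[onz('top',c1(*p),60) for p in((78,114),(346,201),(672,300))]
print(tip,col,he, np.linalg.norm(tip-col),np.linalg.norm(tip-he), [np.degrees(np.arctan2(*(a-b)[[1,0]])) for a,b in((tip,col),(tip,he),(col,he))])
print('tip2',two(c1(78,114),c2(624,291)),'col',two(c1(346,201),c2(405,200)))
T=lambda x,y:(90+x/5-.4,200+y/5-.4);S=lambda x,y:(450+x/5-.4,230+y/5-.4)
# tube mouth centre: top picture ellipse of end ~ (286,184); scene left end
print('mouth',two(T(287,184),S(510,147)), onz('top',T(287,184),110),onz('scene',S(510,147),110))
L=lambda x,y:(220+x/5-.4,130+y/5-.4);M=lambda x,y:(330+x/5-.4,270+y/5-.4)
print('base top c',onz('top',L(218,268),5),onz('scene',M(589,267),5) if 0 else onz('scene',M(189,267),5))
print('rim',two(L(183,184),M(222,150)))
print('rim ends',two(L(70,170),M(325,165)),two(L(295,200),M(115,135)))
E
python3 - <<'E'
import cv2,numpy as np
t=cv2.imread('pics/top0.png');s=cv2.imread('pics/scene0.png')
cv2.imwrite('pics/c5.png',cv2.resize(t[170:270,0:160],None,fx=5,fy=5,interpolation=2))
cv2.imwrite('pics/c6.png',cv2.resize(s[220:330,470:640],None,fx=4.6,fy=4.6,interpolation=2))
E
```

```text
[ 534.8 -116.2   60. ] [ 504.5 -206.9   60. ] [ 470.  -316.9   60. ] 95.56517727275538 210.8648221194069 [np.float64(71.50675521594131), np.float64(72.10129366608501), np.float64(72.59402906931803)]
tip2 (array([ 534.8, -116.8,   60.7]), np.float64(1.0766356627575993)) col (array([ 504.3, -206.8,   62.1]), np.float64(0.108194909762042))
mouth (array([553.1, 214. , 157.1]), np.float64(153.48008410330846)) [539.2 151.5 110. ] [517.  326.1 110. ]
base top c [668.  -59.9   5. ] [671.2 -59.9   5. ]
rim (array([672. , -59.1, 123.5]), np.float64(0.6439445294306876))
rim ends (array([676.2, -17.4, 129. ]), np.float64(1.2401620875389678)) (array([ 667.3, -102. ,  116.8]), np.float64(0.12032702147951319))
```

View pics/c5.png

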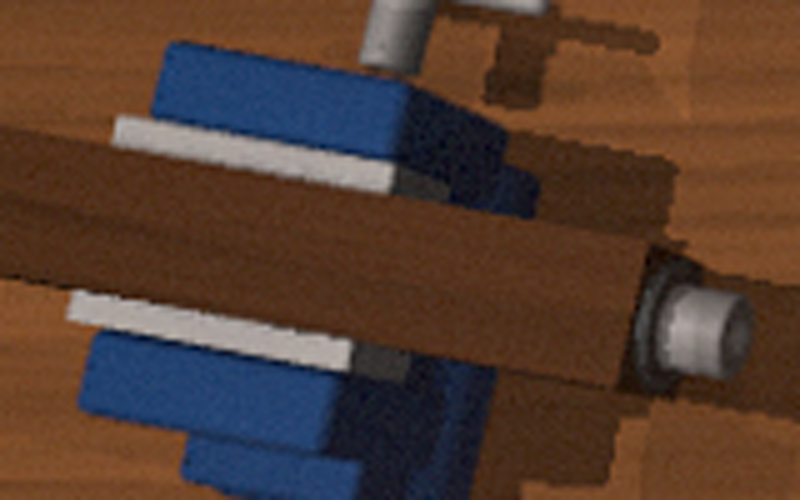

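View pics/c6.png

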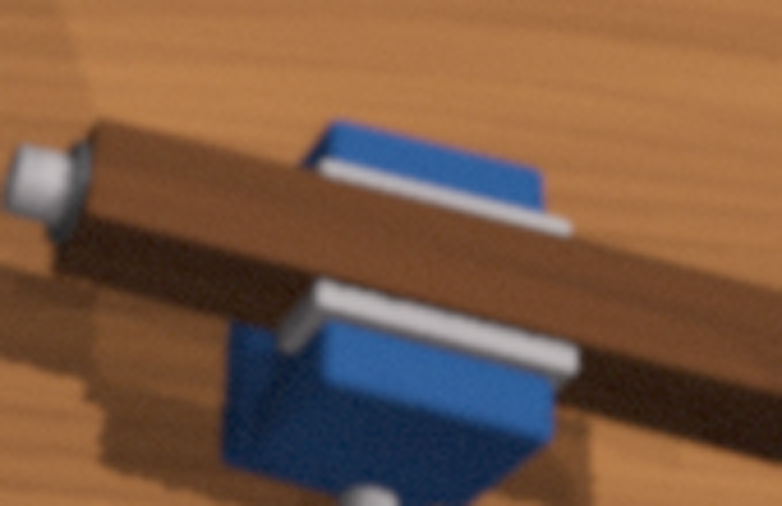

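```bash
python3 - <<'E'
from h import *
np.set_printoptions(precision=1,suppress=True)
A=lambda x,y:(x/5-.4,170+y/5-.4);B=lambda x,y:(470+x/4.6-.4,220+y/4.6-.4)
def d(a,b): v=(b-a); return np.degrees(np.arctan2(v[1],v[0]))
def rep(n,p,q,z):
    a=onz(n,p,z);b=onz(n,q,z);print(n,a,b,d(a,b))
rep('top',A(650,242),A(0,125),138);rep('top',A(615,388),A(0,278),138)
rep('scene',B(100,122),B(782,290),138);rep('scene',B(85,212),B(315,280),138);rep('scene',B(85,212),B(782,387),138)
S=lambda x,y:(450+x/5-.4,230+y/5-.4);T=lambda x,y:(90+x/5-.4,200+y/5-.4)
print('mouth',two(T(287,184),S(110,147)),onz('top',T(287,184),110),onz('scene',S(110,147),110))
# corner-based mouth estimate
t=cv2.imread('pics/top0.png');s=cv2.imread('pics/scene0.png')
cv2.imwrite('pics/c7.png',np.hstack([cv2.resize(t[215:255,115:155],(400,400),interpolation=2),cv2.resize(s[240:280,465:505],(400,400),interpolation=2)]))
E
```

```text
top [570.6 175.  138. ] [617.8 426.7 138. ] 79.37353430343326
top [515.7 186.  138. ] [559.  422.4 138. ] 79.61561542913542
scene [519.6 185.3 138. ] [572.4 483.4 138. ] 79.9433062149444
scene [570.6 173.4 138. ] [593.6 272.8 138. ] 76.97507366222335
scene [570.6 173.4 138. ] [622.5 469.2 138. ] 80.05355085651152
mouth (array([539.2, 150.8, 109.8]), np.float64(1.5091754833065987)) [539.2 151.5 110. ] [539.5 149.9 110. ]
```

View pics/c7.png

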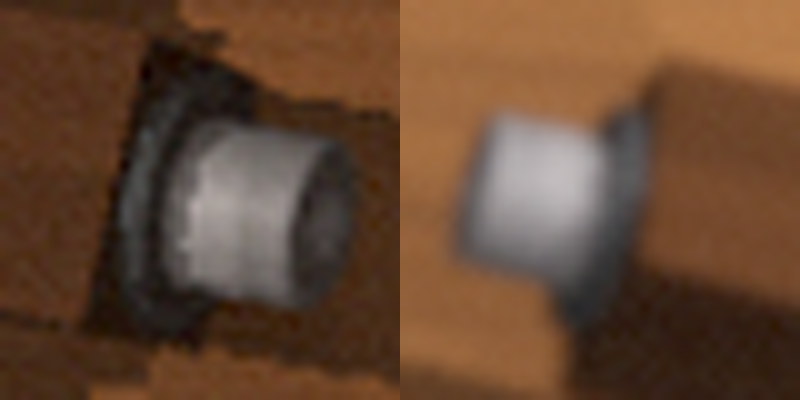

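```bash
cat >> h.py <<'E'
from scipy.spatial.transform import Rotation as Ro
def goal(pos,yaw): # tool down, tool z along yaw deg
    o=observe();R=np.array(o['tool_rot']);z=np.array([np.cos(np.radians(yaw)),np.sin(np.radians(yaw)),0]);y=np.array([0,0,-1.]);x=np.cross(y,z)
    G=np.c_[x,y,z];w=np.degrees(Ro.from_matrix(R.T@G).as_rotvec());t=R.T@(np.array(pos)-o['ee_pos'])/1000
    print('w',w.round(2),'t',t.round(4),'| pos',np.array(o['ee_pos']).round(1),'yaw',np.degrees(np.arctan2(R[1,2],R[0,2])).round(2),'F',np.array(o['contact_force']).round(2),'gap',round(o['finger_gap'],3),'clk',o['clock'])
E
python3 -c "
from h import *
goal((488.3,-259.3,150),72.1)"
```

```text
w [-3.000e-02 -5.017e+01 -5.000e-02] t [-0.2018  0.1     0.3561] | pos [ 233.4 -579.6  249.8] yaw 21.93 F [ 0.11  0.36 -0.35] gap 0.999 clk 0.1
```

apply_moves --steps '[{"wy": -5,"tx": -0.02,"ty": 0.01,"tz": 0.0356,"grip": 0.085},{"wy": -10,"tx": -0.04,"ty": 0.02,"tz": 0.071,"grip": 0.085},{"wy": -15,"tx": -0.0605,"ty": 0.03,"tz": 0.107,"grip": 0.085},{"wy": -20,"tx": -0.081,"ty": 0.04,"tz": 0.142,"grip": 0.085},{"wy": -25,"tx": -0.101,"ty": 0.05,"tz": 0.178,"grip": 0.085},{"wy": -30,"tx": -0.121,"ty": 0.06,"tz": 0.214,"grip": 0.085},{"wy": -35,"tx": -0.141,"ty": 0.07,"tz": 0.249,"grip": 0.085},{"wy": -40,"tx": -0.161,"ty": 0.08,"tz": 0.285,"grip": 0.085},{"wy": -45,"tx": -0.182,"ty": 0.09,"tz": 0.32,"grip": 0.085},{"wy": -50.2,"tx": -0.2018,"ty": 0.1,"tz": 0.3561,"grip": 0.085},{"wy": -50.2,"tx": -0.2018,"ty": 0.1,"tz": 0.3561,"grip": 0.085},{"wy": -50.2,"tx": -0.2018,"ty": 0.1,"tz": 0.3561,"grip": 0.085}]'

```text
invalid input
```

```bash
python3 -c "
from h import *
goal((488.3,-259.3,60),72.1)
t=snapshot('top')[:,:,::-1];s=snapshot('scene')[:,:,::-1]
cv2.imwrite('pics/a1.png',np.hstack([cv2.resize(t[200:300,270:400],None,fx=3,fy=3),cv2.resize(s[190:290,230:360],None,fx=3,fy=3)]))"
```

```text
w [-3.000e-02 -5.017e+01 -5.000e-02] t [-0.2017  0.19    0.356 ] | pos [ 233.4 -579.6  249.8] yaw 21.93 F [ 0.11  0.36 -0.35] gap 0.999 clk 0.1
```

View pics/a1.png

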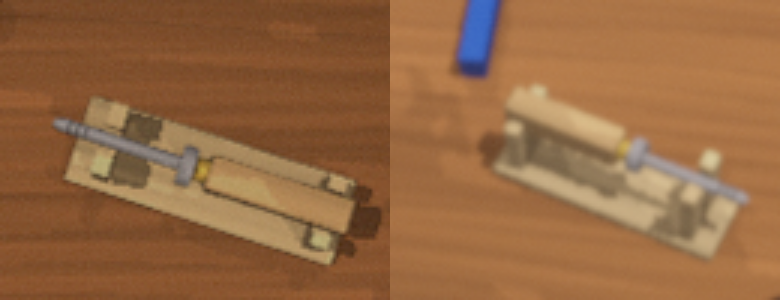

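The call was refused as invalid, so the arm hasn't moved and the picture is unchanged. A row may need all seven keys, so I'll write them all out.

apply_moves --steps '[{"wx": 0,"wy": -5,"wz": 0,"tx": -0.02,"ty": 0.01,"tz": 0.0356,"grip": 0.085},{"wx": 0,"wy": -10,"wz": 0,"tx": -0.04,"ty": 0.02,"tz": 0.071,"grip": 0.085},{"wx": 0,"wy": -15,"wz": 0,"tx": -0.0605,"ty": 0.03,"tz": 0.107,"grip": 0.085},{"wx": 0,"wy": -20,"wz": 0,"tx": -0.081,"ty": 0.04,"tz": 0.142,"grip": 0.085},{"wx": 0,"wy": -25,"wz": 0,"tx": -0.101,"ty": 0.05,"tz": 0.178,"grip": 0.085},{"wx": 0,"wy": -30,"wz": 0,"tx": -0.121,"ty": 0.06,"tz": 0.214,"grip": 0.085},{"wx": 0,"wy": -35,"wz": 0,"tx": -0.141,"ty": 0.07,"tz": 0.249,"grip": 0.085},{"wx": 0,"wy": -40,"wz": 0,"tx": -0.161,"ty": 0.08,"tz": 0.285,"grip": 0.085},{"wx": 0,"wy": -45,"wz": 0,"tx": -0.182,"ty": 0.09,"tz": 0.32,"grip": 0.085},{"wx": 0,"wy": -50.2,"wz": 0,"tx": -0.2018,"ty": 0.1,"tz": 0.3561,"grip": 0.085},{"wx": 0,"wy": -50.2,"wz": 0,"tx": -0.2018,"ty": 0.1,"tz": 0.3561,"grip": 0.085},{"wx": 0,"wy": -50.2,"wz": 0,"tx": -0.2018,"ty": 0.1,"tz": 0.3561,"grip": 0.085}]'

```text
clock: 1.2
ee_pos: [489.3, -257.3, 149.4]
tool_rot: [[0.953, -0.001, 0.303], [-0.303, 0.001, 0.953], [-0.002, -1.0, 0.001]]
contact_force: [-1.0, 0.7, 0.1]
finger_gap: 0.995
```

```bash
python3 -c "
from h import *
goal((488.3,-259.3,60),72.1)
t=snapshot('top')[:,:,::-1];s=snapshot('scene')[:,:,::-1]
cv2.imwrite('pics/a2.png',np.hstack([cv2.resize(t[200:300,270:400],None,fx=3,fy=3),cv2.resize(s[190:290,230:360],None,fx=3,fy=3)]))"
```

```text
w [-0.05  0.24 -0.09] t [-0.0003  0.0894 -0.0023] | pos [ 489.3 -257.3  149.4] yaw 72.34 F [-1.01  0.68  0.14] gap 0.995 clk 1.2
```

View pics/a2.png

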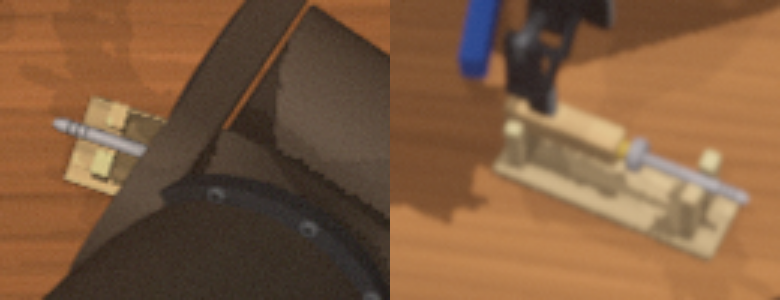

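The open jaws straddle the handle: scene crop (535,75), handle at (560,130). The scene view agrees with the measurement, so I'll descend.

apply_moves --steps '[{"wx": 0,"wy": 0.2,"wz": 0,"tx": 0,"ty": 0.02,"tz": -0.002,"grip": 0.085},{"wx": 0,"wy": 0.2,"wz": 0,"tx": 0,"ty": 0.04,"tz": -0.0023,"grip": 0.085},{"wx": 0,"wy": 0.2,"wz": 0,"tx": 0,"ty": 0.055,"tz": -0.0023,"grip": 0.085},{"wx": 0,"wy": 0.2,"wz": 0,"tx": 0,"ty": 0.07,"tz": -0.0023,"grip": 0.085},{"wx": 0,"wy": 0.2,"wz": 0,"tx": 0,"ty": 0.08,"tz": -0.0023,"grip": 0.085},{"wx": 0,"wy": 0.2,"wz": 0,"tx": 0,"ty": 0.087,"tz": -0.0023,"grip": 0.085},{"wx": 0,"wy": 0.2,"wz": 0,"tx": 0,"ty": 0.089,"tz": -0.0023,"grip": 0.085},{"wx": 0,"wy": 0.2,"wz": 0,"tx": 0,"ty": 0.089,"tz": -0.0023,"grip": 0.085}]'

```text
clock: 1.97
ee_pos: [487.3, -262.3, 61.1]
tool_rot: [[0.95, -0.0, 0.311], [-0.311, 0.001, 0.95], [-0.001, -1.0, 0.0]]
contact_force: [0.1, 0.7, -0.7]
finger_gap: 0.996
```

```bash
python3 -c "
from h import *
goal((488.3,-259.3,60),72.1)
s=snapshot('scene')[:,:,::-1]
cv2.imwrite('pics/a3.png',cv2.resize(s[190:290,230:360],None,fx=6,fy=6))"
```

```text
w [-0.03 -0.24 -0.04] t [0.     0.0011 0.0032] | pos [ 487.3 -262.3   61.1] yaw 71.86 F [ 0.09  0.72 -0.66] gap 0.996 clk 1.9667
```

View pics/a3.png

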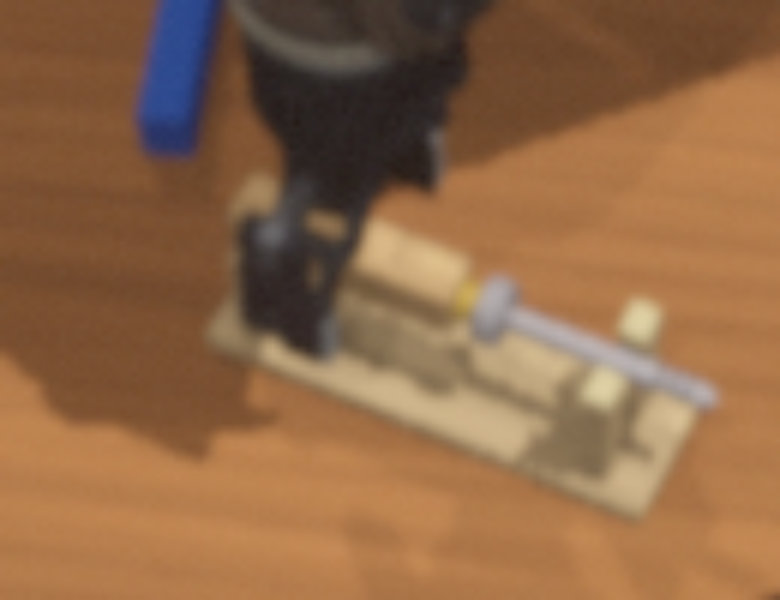

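apply_moves --steps '[{"wx": 0,"wy": -0.2,"wz": 0,"tx": 0,"ty": 0.001,"tz": 0.003,"grip": 0.085},{"wx": 0,"wy": -0.2,"wz": 0,"tx": 0,"ty": 0.001,"tz": 0.003,"grip": 0.085},{"wx": 0,"wy": -0.2,"wz": 0,"tx": 0,"ty": 0.001,"tz": 0.003,"grip": 0.06},{"wx": 0,"wy": -0.2,"wz": 0,"tx": 0,"ty": 0.001,"tz": 0.003,"grip": 0.045},{"wx": 0,"wy": -0.2,"wz": 0,"tx": 0,"ty": 0.001,"tz": 0.003,"grip": 0.03},{"wx": 0,"wy": -0.2,"wz": 0,"tx": 0,"ty": 0.001,"tz": 0.003,"grip": 0.02},{"wx": 0,"wy": -0.2,"wz": 0,"tx": 0,"ty": 0.001,"tz": 0.003,"grip": 0.015},{"wx": 0,"wy": -0.2,"wz": 0,"tx": 0,"ty": 0.001,"tz": 0.003,"grip": 0.015},{"wx": 0,"wy": -0.2,"wz": 0,"tx": 0,"ty": 0.001,"tz": 0.003,"grip": 0.015},{"wx": 0,"wy": -0.2,"wz": 0,"tx": 0,"ty": 0.001,"tz": 0.003,"grip": 0.015}]' --squeeze 60

```text
clock: 2.85
ee_pos: [488.5, -259.4, 60.8]
tool_rot: [[0.951, 0.0, 0.308], [-0.308, 0.0, 0.951], [0.0, -1.0, 0.0]]
contact_force: [-0.8, 1.1, 5.5]
finger_gap: 0.273
```

```bash
python3 -c "
from h import *
goal((488.3,-259.3,180),72.1)"
```

```text
w [-0.01 -0.03  0.02] t [-2.000e-04 -1.192e-01  1.000e-04] | pos [ 488.5 -259.4   60.8] yaw 72.07 F [-0.84  1.11  5.49] gap 0.273 clk 2.85
```

apply_moves --steps '[{"wx": 0,"wy": 0,"wz": 0,"tx": 0,"ty": -0.006,"tz": 0,"grip": 0.015},{"wx": 0,"wy": 0,"wz": 0,"tx": 0,"ty": -0.018,"tz": 0,"grip": 0.015},{"wx": 0,"wy": 0,"wz": 0,"tx": 0,"ty": -0.035,"tz": 0,"grip": 0.015},{"wx": 0,"wy": 0,"wz": 0,"tx": 0,"ty": -0.055,"tz": 0,"grip": 0.015},{"wx": 0,"wy": 0,"wz": 0,"tx": 0,"ty": -0.075,"tz": 0,"grip": 0.015},{"wx": 0,"wy": 0,"wz": 0,"tx": 0,"ty": -0.095,"tz": 0,"grip": 0.015},{"wx": 0,"wy": 0,"wz": 0,"tx": 0,"ty": -0.11,"tz": 0,"grip": 0.015},{"wx": 0,"wy": 0,"wz": 0,"tx": 0,"ty": -0.12,"tz": 0,"grip": 0.015},{"wx": 0,"wy": 0,"wz": 0,"tx": 0,"ty": -0.12,"tz": 0,"grip": 0.015},{"wx": 0,"wy": 0,"wz": 0,"tx": 0,"ty": -0.12,"tz": 0,"grip": 0.015}]'

```text
clock: 3.68
ee_pos: [488.3, -259.4, 180.7]
tool_rot: [[0.951, 0.0, 0.308], [-0.308, -0.0, 0.951], [0.0, -1.0, 0.0]]
contact_force: [-0.1, 0.1, -2.1]
finger_gap: 0.272
```

```bash
python3 -c "
from h import *
d=np.array([np.cos(np.radians(79.7)),np.sin(np.radians(79.7)),0])
m=np.array([539,150.7,110]); 
goal(m-d*(150+50),79.7)
t=snapshot('top')[:,:,::-1];s=snapshot('scene')[:,:,::-1]
cv2.imwrite('pics/a4t.png',t);cv2.imwrite('pics/a4s.png',s)"
```

```text
w [-0.   -7.62  0.03] t [-0.0515  0.0707  0.2075] | pos [ 488.3 -259.4  180.7] yaw 72.08 F [-0.11  0.1  -2.13] gap 0.272 clk 3.6833
```

View pics/a4s.png

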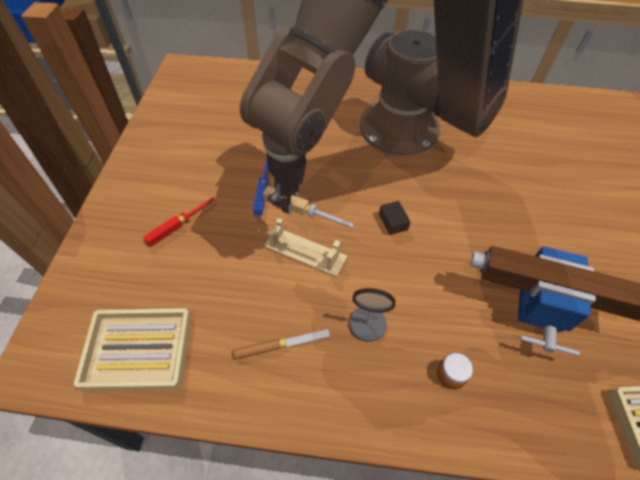

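View pics/a4t.png

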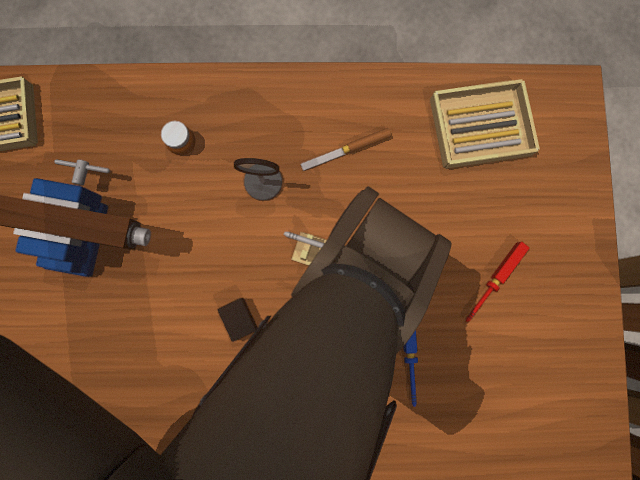

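The gauge is lifted level, with its tip at scene (352,225) and top (285,235), and the cradle is empty. Now I'll move it to the standoff 50 mm before the tube mouth.

apply_moves --steps '[{"wx": 0,"wy": -0.7,"wz": 0,"tx": -0.005,"ty": 0.006,"tz": 0.02,"grip": 0.015},{"wx": 0,"wy": -1.5,"wz": 0,"tx": -0.01,"ty": 0.014,"tz": 0.042,"grip": 0.015},{"wx": 0,"wy": -2.5,"wz": 0,"tx": -0.017,"ty": 0.023,"tz": 0.068,"grip": 0.015},{"wx": 0,"wy": -3.5,"wz": 0,"tx": -0.024,"ty": 0.032,"tz": 0.095,"grip": 0.015},{"wx": 0,"wy": -4.5,"wz": 0,"tx": -0.03,"ty": 0.042,"tz": 0.122,"grip": 0.015},{"wx": 0,"wy": -5.5,"wz": 0,"tx": -0.037,"ty": 0.051,"tz": 0.149,"grip": 0.015},{"wx": 0,"wy": -6.4,"wz": 0,"tx": -0.043,"ty": 0.06,"tz": 0.174,"grip": 0.015},{"wx": 0,"wy": -7.2,"wz": 0,"tx": -0.0485,"ty": 0.067,"tz": 0.195,"grip": 0.015},{"wx": 0,"wy": -7.6,"wz": 0,"tx": -0.0515,"ty": 0.0707,"tz": 0.2075,"grip": 0.015},{"wx": 0,"wy": -7.6,"wz": 0,"tx": -0.0515,"ty": 0.0707,"tz": 0.2075,"grip": 0.015},{"wx": 0,"wy": -7.6,"wz": 0,"tx": -0.0515,"ty": 0.0707,"tz": 0.2075,"grip": 0.015}]'

```text
clock: 4.7
ee_pos: [502.6, -45.4, 108.4]
tool_rot: [[0.984, -0.003, 0.178], [-0.178, 0.001, 0.984], [-0.003, -1.0, 0.001]]
contact_force: [-0.3, -0.9, -1.6]
finger_gap: 0.273
```

```bash
python3 -c "
from h import *
d=np.array([np.cos(np.radians(79.7)),np.sin(np.radians(79.7)),0])
m=np.array([539,150.7,110]); 
goal(m-d*(150+50),79.7)
t=snapshot('top')[:,:,::-1];s=snapshot('scene')[:,:,::-1]
cv2.imwrite('pics/a5t.png',cv2.resize(t[200:260,100:230],None,fx=6,fy=6,interpolation=2));cv2.imwrite('pics/a5s.png',cv2.resize(s[200:290,370:500],None,fx=6,fy=6,interpolation=2))"
```

```text
w [-0.05  0.05 -0.17] t [ 0.0007 -0.0016 -0.0005] | pos [502.6 -45.4 108.4] yaw 79.75 F [-0.28 -0.87 -1.57] gap 0.273 clk 4.7
```

View pics/a5s.png

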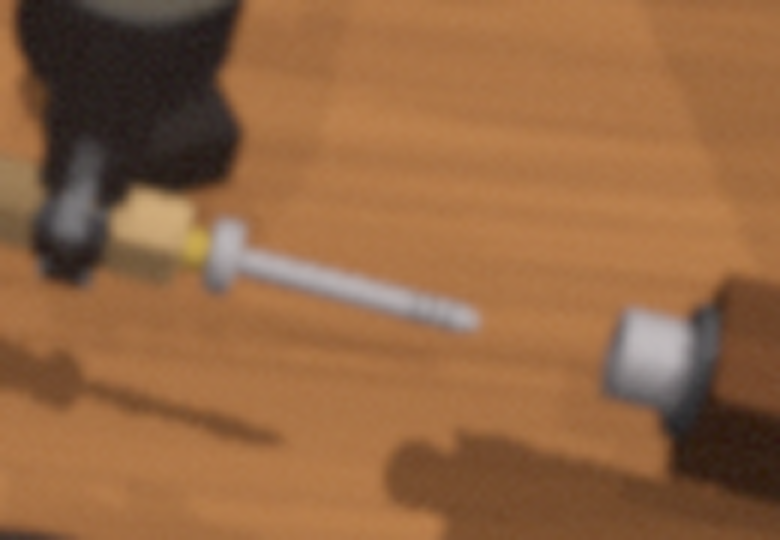

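View pics/a5t.png

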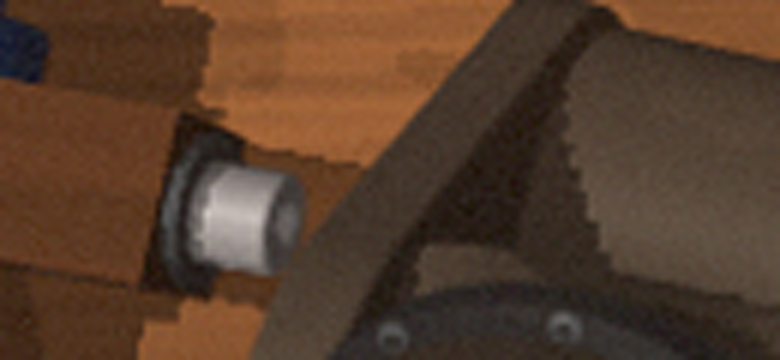

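```bash
python3 -c "
from h import *
np.set_printoptions(precision=1,suppress=True)
o=observe();p=np.array(o['ee_pos']);z=np.array(o['tool_rot'])[:,2]
f=lambda X:(proj('scene',X)-[370-.42,200-.42])*6
print('tip',f(p+z*150),'rod0',f(p+z*60),'colmid',f(p+z*55))
m=np.array([539,150.7,110]);d=np.array([np.cos(np.radians(79.7)),np.sin(np.radians(79.7)),0])
print('mouth',f(m),'tube30',f(m+d*30))
for v,n in((np.array([10,0,0]),'x'),(np.array([0,0,10]),'z')): print(n,f(m+v)-f(m))
import cv2
s=snapshot('scene');t=snapshot('top')
cv2.imwrite('pics/a6.png',cv2.resize(s[205:285,390:500,::-1],None,fx=7,fy=7,interpolation=2))
"
```

```text
tip [475.4 321.4] rod0 [234.1 259.8] colmid [220.8 256.5]
mouth [614.1 355.6] tube30 [697.4 376.8]
x [ 2.1 23.2]
z [  8.3 -14.6]
```

View pics/a6.png

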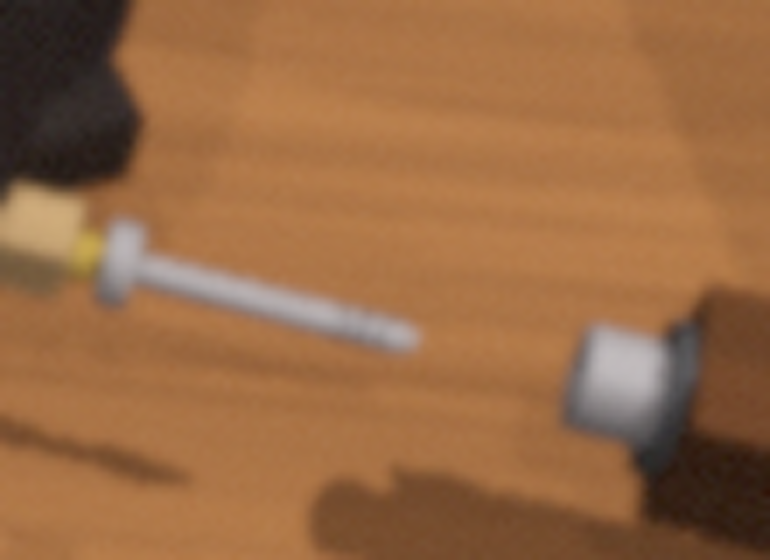

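```bash
python3 -c "
from h import *
np.set_printoptions(precision=1,suppress=True)
y=np.radians(72.08);z=np.array([np.cos(y),np.sin(y),0]);p=np.array([488.3,-259.4,180.0])
f=lambda X:(proj('top',X)-[275-.45,220-.45])*10
print('tip',f(p+z*150),'x=55',f(p+z*115), 'x+10',f(p+z*150+[10,0,0])-f(p+z*150))
t=cv2.imread('pics/a4t.png')
cv2.imwrite('pics/a7.png',cv2.resize(t[220:260,275:345],None,fx=10,fy=10,interpolation=2))
goal((503.2,-46.1,110.8),79.7)
"
```

```text
tip [ 94.3 135.2] x=55 [282.9 194.3] x+10 [ -0. -56.]
w [-0.  -0.1 -0.1] t [ 0. -0.  0.] | pos [503.  -46.7 109.3] yaw 79.6 F [-0.  -0.1 -1.9] gap 0.272 clk 4.9
```

View pics/a7.png

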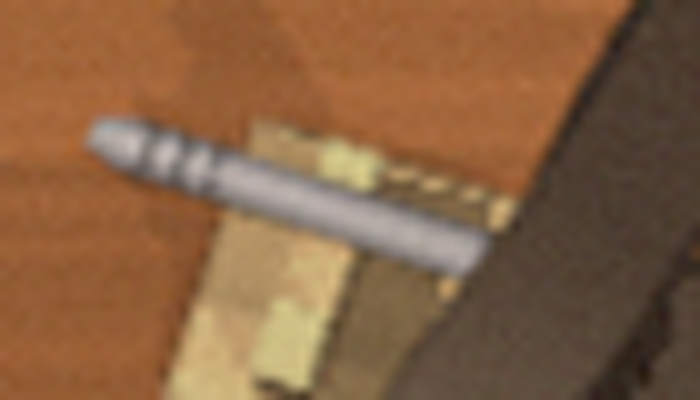

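The tip in the top view (88,135 in the crop) matches the robot's prediction to about 1 mm. Next I'll raise it 1.5 mm and approach slowly.

apply_moves --steps '[{"wx": 0,"wy": -0.1,"wz": -0.1,"tx": 0,"ty": -0.0015,"tz": 0.003,"grip": 0.015},{"wx": 0,"wy": -0.1,"wz": -0.1,"tx": 0,"ty": -0.0015,"tz": 0.008,"grip": 0.015},{"wx": 0,"wy": -0.1,"wz": -0.1,"tx": 0,"ty": -0.0015,"tz": 0.014,"grip": 0.015},{"wx": 0,"wy": -0.1,"wz": -0.1,"tx": 0,"ty": -0.0015,"tz": 0.02,"grip": 0.015},{"wx": 0,"wy": -0.1,"wz": -0.1,"tx": 0,"ty": -0.0015,"tz": 0.026,"grip": 0.015},{"wx": 0,"wy": -0.1,"wz": -0.1,"tx": 0,"ty": -0.0015,"tz": 0.032,"grip": 0.015},{"wx": 0,"wy": -0.1,"wz": -0.1,"tx": 0,"ty": -0.0015,"tz": 0.037,"grip": 0.015},{"wx": 0,"wy": -0.1,"wz": -0.1,"tx": 0,"ty": -0.0015,"tz": 0.04,"grip": 0.015},{"wx": 0,"wy": -0.1,"wz": -0.1,"tx": 0,"ty": -0.0015,"tz": 0.04,"grip": 0.015},{"wx": 0,"wy": -0.1,"wz": -0.1,"tx": 0,"ty": -0.0015,"tz": 0.04,"grip": 0.015},{"wx": 0,"wy": -0.1,"wz": -0.1,"tx": 0,"ty": -0.0015,"tz": 0.04,"grip": 0.015}]'

```text
clock: 5.82
ee_pos: [510.1, -7.4, 110.8]
tool_rot: [[0.984, 0.001, 0.179], [-0.179, 0.001, 0.984], [0.001, -1.0, 0.001]]
contact_force: [0.8, -0.4, -0.7]
finger_gap: 0.269
```

```bash
cat > g.py <<'E'
from h import *
import sys
np.set_printoptions(precision=2,suppress=True)
d=np.array([np.cos(np.radians(79.7)),np.sin(np.radians(79.7)),0]);m=np.array([539,150.7,110.8])
adv=float(sys.argv[1]) # collar distance short of mouth wanted
goal(m-d*(60+adv),79.7)
p=np.array(observe()['ee_pos'])-m; e=np.cross([0,0,1],d); print('along(collar)',p@d+60,'lat',p@e,'dz',p[2], 'F along/lat',np.array(observe()['contact_force'])@d,np.array(observe()['contact_force'])@e)
if len(sys.argv)>2:
    s=snapshot('scene')[:,:,::-1];cv2.imwrite('pics/%s.png'%sys.argv[2],cv2.resize(s[210:290,400:510],None,fx=7,fy=7,interpolation=2))
E
python3 g.py 80 b1
```

```text
w [-0.04  0.    0.04] t [0.   0.   0.02] | pos [510.1  -7.4 110.8] yaw 79.7 F [ 0.77 -0.38 -0.68] gap 0.269 clk 5.8167
along(collar) -100.75061593466663 lat 0.1266580211662861 dz 0.010435229116893652 F along/lat -0.23303454693678238 -0.8276983043020936
```

View pics/b1.png

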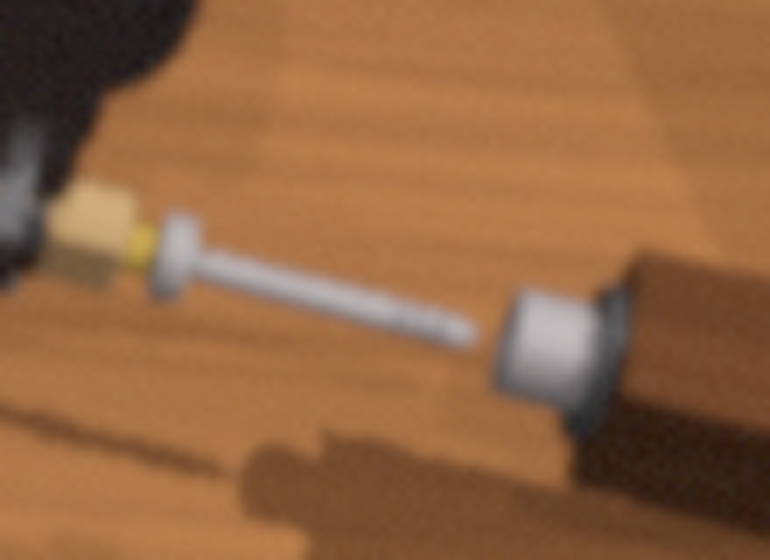

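The rod axis (collar 180,256 to tip 475,335) extends to about (506,343), against the mouth centre at about (507,340). That's aligned to about 1 mm, so I'll go on in slowly.

apply_moves --steps '[{"wx": 0,"wy": 0,"wz": 0,"tx": 0,"ty": 0,"tz": 0.003,"grip": 0.015},{"wx": 0,"wy": 0,"wz": 0,"tx": 0,"ty": 0,"tz": 0.006,"grip": 0.015},{"wx": 0,"wy": 0,"wz": 0,"tx": 0,"ty": 0,"tz": 0.009,"grip": 0.015},{"wx": 0,"wy": 0,"wz": 0,"tx": 0,"ty": 0,"tz": 0.011,"grip": 0.015},{"wx": 0,"wy": 0,"wz": 0,"tx": 0,"ty": 0,"tz": 0.013,"grip": 0.015},{"wx": 0,"wy": 0,"wz": 0,"tx": 0,"ty": 0,"tz": 0.015,"grip": 0.015},{"wx": 0,"wy": 0,"wz": 0,"tx": 0,"ty": 0,"tz": 0.017,"grip": 0.015},{"wx": 0,"wy": 0,"wz": 0,"tx": 0,"ty": 0,"tz": 0.019,"grip": 0.015},{"wx": 0,"wy": 0,"wz": 0,"tx": 0,"ty": 0,"tz": 0.021,"grip": 0.015},{"wx": 0,"wy": 0,"wz": 0,"tx": 0,"ty": 0,"tz": 0.021,"grip": 0.015}]'

```text
clock: 6.7
ee_pos: [514.0, 13.5, 110.8]
tool_rot: [[0.984, 0.001, 0.179], [-0.179, 0.001, 0.984], [0.001, -1.0, 0.001]]
contact_force: [0.1, -0.1, -1.7]
finger_gap: 0.273
```

```bash
python3 g.py 60 b2
```

```text
w [-0.05  0.01  0.04] t [0.   0.   0.02] | pos [514.   13.5 110.8] yaw 79.71 F [ 0.13 -0.14 -1.65] gap 0.273 clk 6.7
along(collar) -79.51127440063709 lat 0.09519314810403247 dz 0.04592894602355102 F along/lat -0.11460513101663357 -0.15357747953632905
```

View pics/b2.png

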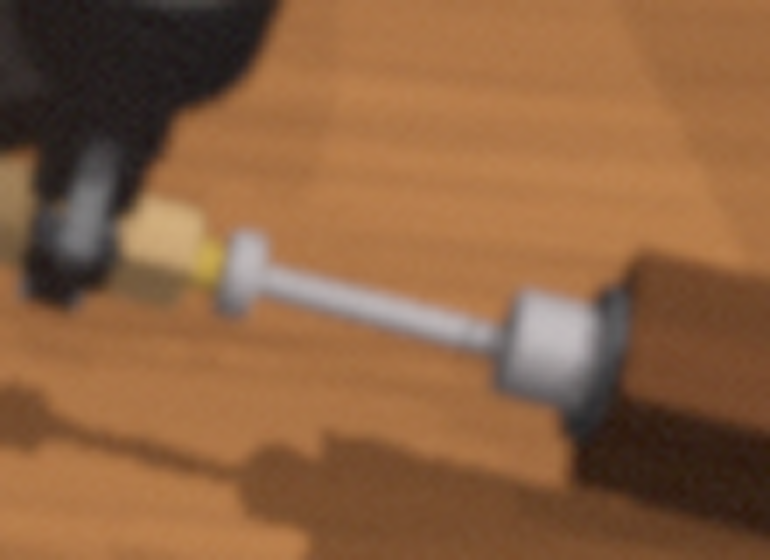

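The tip is inside: the rings have disappeared at (495,340), with no force. I'll keep going.

apply_moves --steps '[{"wx": 0,"wy": 0,"wz": 0,"tx": 0,"ty": 0,"tz": 0.003,"grip": 0.015},{"wx": 0,"wy": 0,"wz": 0,"tx": 0,"ty": 0,"tz": 0.006,"grip": 0.015},{"wx": 0,"wy": 0,"wz": 0,"tx": 0,"ty": 0,"tz": 0.009,"grip": 0.015},{"wx": 0,"wy": 0,"wz": 0,"tx": 0,"ty": 0,"tz": 0.012,"grip": 0.015},{"wx": 0,"wy": 0,"wz": 0,"tx": 0,"ty": 0,"tz": 0.015,"grip": 0.015},{"wx": 0,"wy": 0,"wz": 0,"tx": 0,"ty": 0,"tz": 0.018,"grip": 0.015},{"wx": 0,"wy": 0,"wz": 0,"tx": 0,"ty": 0,"tz": 0.021,"grip": 0.015},{"wx": 0,"wy": 0,"wz": 0,"tx": 0,"ty": 0,"tz": 0.024,"grip": 0.015},{"wx": 0,"wy": 0,"wz": 0,"tx": 0,"ty": 0,"tz": 0.027,"grip": 0.015},{"wx": 0,"wy": 0,"wz": 0,"tx": 0,"ty": 0,"tz": 0.03,"grip": 0.015},{"wx": 0,"wy": 0,"wz": 0,"tx": 0,"ty": 0,"tz": 0.03,"grip": 0.015},{"wx": 0,"wy": 0,"wz": 0,"tx": 0,"ty": 0,"tz": 0.03,"grip": 0.015}]'

```text
clock: 7.75
ee_pos: [519.3, 43.0, 110.9]
tool_rot: [[0.984, 0.001, 0.178], [-0.178, 0.001, 0.984], [0.001, -1.0, 0.001]]
contact_force: [-0.1, -0.2, -1.6]
finger_gap: 0.269
```

```bash
python3 g.py 30 b3
```

```text
w [-0.04  0.03  0.04] t [0.   0.   0.02] | pos [519.3  43.  110.9] yaw 79.73 F [-0.14 -0.18 -1.55] gap 0.269 clk 7.75
along(collar) -49.51525758360725 lat 0.15116779370813851 dz 0.0500465412858091 F along/lat -0.19826443741145788 0.10241427140140978
```

View pics/b3.png

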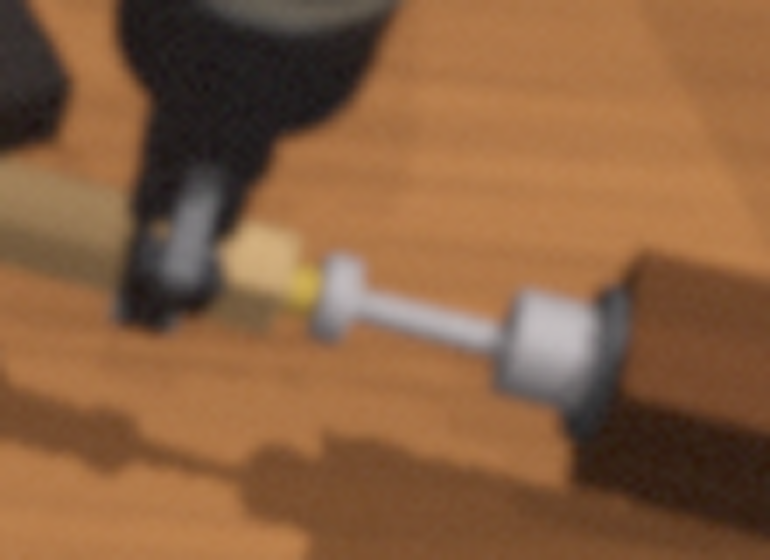

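Still no force with half of the rod in. I'll advance another 30 mm.

apply_moves --steps '[{"wx": 0,"wy": 0,"wz": 0,"tx": 0,"ty": 0,"tz": 0.003,"grip": 0.015},{"wx": 0,"wy": 0,"wz": 0,"tx": 0,"ty": 0,"tz": 0.006,"grip": 0.015},{"wx": 0,"wy": 0,"wz": 0,"tx": 0,"ty": 0,"tz": 0.009,"grip": 0.015},{"wx": 0,"wy": 0,"wz": 0,"tx": 0,"ty": 0,"tz": 0.012,"grip": 0.015},{"wx": 0,"wy": 0,"wz": 0,"tx": 0,"ty": 0,"tz": 0.015,"grip": 0.015},{"wx": 0,"wy": 0,"wz": 0,"tx": 0,"ty": 0,"tz": 0.018,"grip": 0.015},{"wx": 0,"wy": 0,"wz": 0,"tx": 0,"ty": 0,"tz": 0.021,"grip": 0.015},{"wx": 0,"wy": 0,"wz": 0,"tx": 0,"ty": 0,"tz": 0.024,"grip": 0.015},{"wx": 0,"wy": 0,"wz": 0,"tx": 0,"ty": 0,"tz": 0.027,"grip": 0.015},{"wx": 0,"wy": 0,"wz": 0,"tx": 0,"ty": 0,"tz": 0.03,"grip": 0.015},{"wx": 0,"wy": 0,"wz": 0,"tx": 0,"ty": 0,"tz": 0.03,"grip": 0.015},{"wx": 0,"wy": 0,"wz": 0,"tx": 0,"ty": 0,"tz": 0.03,"grip": 0.015}]'

```text
clock: 8.8
ee_pos: [524.6, 72.5, 110.8]
tool_rot: [[0.984, 0.001, 0.178], [-0.178, 0.001, 0.984], [0.001, -1.0, 0.001]]
contact_force: [0.0, -0.5, -1.3]
finger_gap: 0.274
```

```bash
python3 g.py 10 b4
```

```text
w [-0.04  0.04  0.03] t [0.   0.   0.01] | pos [524.6  72.5 110.8] yaw 79.74 F [ 0.04 -0.5  -1.26] gap 0.274 clk 8.8
along(collar) -19.50722421305646 lat 0.20757027224170746 dz 0.03928839403901918 F along/lat -0.4888916310165231 -0.12910704956747424
```

View pics/b4.png

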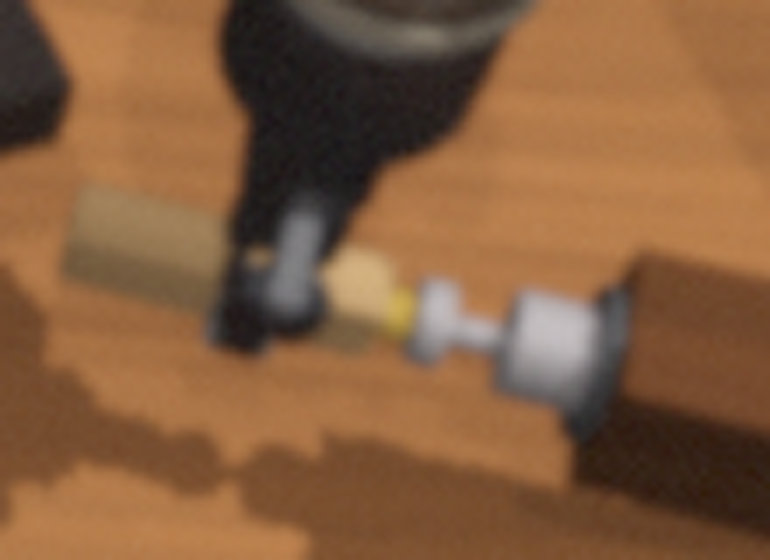

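apply_moves --steps '[{"wx": 0,"wy": 0,"wz": 0,"tx": 0,"ty": 0,"tz": 0.002,"grip": 0.015},{"wx": 0,"wy": 0,"wz": 0,"tx": 0,"ty": 0,"tz": 0.004,"grip": 0.015},{"wx": 0,"wy": 0,"wz": 0,"tx": 0,"ty": 0,"tz": 0.006,"grip": 0.015},{"wx": 0,"wy": 0,"wz": 0,"tx": 0,"ty": 0,"tz": 0.008,"grip": 0.015},{"wx": 0,"wy": 0,"wz": 0,"tx": 0,"ty": 0,"tz": 0.009,"grip": 0.015},{"wx": 0,"wy": 0,"wz": 0,"tx": 0,"ty": 0,"tz": 0.01,"grip": 0.015},{"wx": 0,"wy": 0,"wz": 0,"tx": 0,"ty": 0,"tz": 0.011,"grip": 0.015},{"wx": 0,"wy": 0,"wz": 0,"tx": 0,"ty": 0,"tz": 0.011,"grip": 0.015}]'

```text
clock: 9.52
ee_pos: [526.6, 83.4, 110.9]
tool_rot: [[0.984, 0.001, 0.178], [-0.178, 0.001, 0.984], [0.001, -1.0, 0.001]]
contact_force: [-0.6, -0.6, -1.6]
finger_gap: 0.275
```

```bash
python3 g.py 5 b5
```

```text
w [-0.04  0.03  0.04] t [0. 0. 0.] | pos [526.6  83.4 110.9] yaw 79.73 F [-0.64 -0.59 -1.56] gap 0.275 clk 9.5167
along(collar) -8.446385152601493 lat 0.18226718661339658 dz 0.0526688181042374 F along/lat -0.6974686845956385 0.5266882613999502
```

View pics/b5.png

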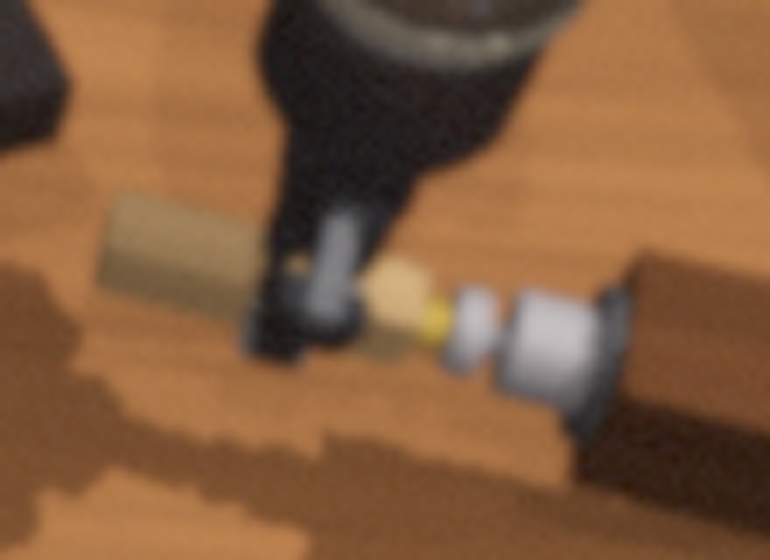

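apply_moves --steps '[{"wx": 0,"wy": 0,"wz": 0,"tx": 0,"ty": 0,"tz": 0.0007,"grip": 0.015},{"wx": 0,"wy": 0,"wz": 0,"tx": 0,"ty": 0,"tz": 0.0014,"grip": 0.015},{"wx": 0,"wy": 0,"wz": 0,"tx": 0,"ty": 0,"tz": 0.0021,"grip": 0.015},{"wx": 0,"wy": 0,"wz": 0,"tx": 0,"ty": 0,"tz": 0.0028,"grip": 0.015},{"wx": 0,"wy": 0,"wz": 0,"tx": 0,"ty": 0,"tz": 0.0035,"grip": 0.015},{"wx": 0,"wy": 0,"wz": 0,"tx": 0,"ty": 0,"tz": 0.004,"grip": 0.015},{"wx": 0,"wy": 0,"wz": 0,"tx": 0,"ty": 0,"tz": 0.004,"grip": 0.015}]'

```text
clock: 10.15
ee_pos: [527.3, 87.3, 110.8]
tool_rot: [[0.984, 0.001, 0.178], [-0.178, 0.001, 0.984], [0.001, -1.0, 0.001]]
contact_force: [-0.3, 0.0, -1.4]
finger_gap: 0.276
```

```bash
python3 g.py 5 b6
```

```text
w [-0.04  0.04  0.03] t [ 0.  0. -0.] | pos [527.3  87.3 110.8] yaw 79.74 F [-0.3   0.03 -1.44] gap 0.276 clk 10.15
along(collar) -4.437160744878 lat 0.21445043818027035 dz 0.03882717886725118 F along/lat -0.027646567961826938 0.2962655435688912
```

View pics/b6.png

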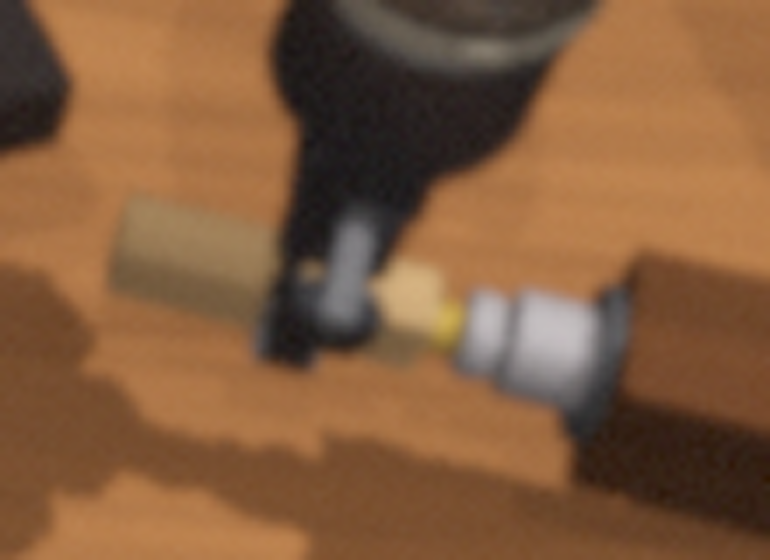

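apply_moves --steps '[{"wx": 0,"wy": 0,"wz": 0,"tx": 0,"ty": 0,"tz": 0.0004,"grip": 0.015},{"wx": 0,"wy": 0,"wz": 0,"tx": 0,"ty": 0,"tz": 0.0008,"grip": 0.015},{"wx": 0,"wy": 0,"wz": 0,"tx": 0,"ty": 0,"tz": 0.0012,"grip": 0.015}]'

```text
clock: 10.45
ee_pos: [527.5, 88.5, 110.9]
tool_rot: [[0.984, 0.001, 0.178], [-0.178, 0.001, 0.984], [0.001, -1.0, 0.001]]
contact_force: [0.3, 0.6, -1.9]
finger_gap: 0.273
```

apply_moves --steps '[{"wx": 0,"wy": 0,"wz": 0,"tx": 0,"ty": 0,"tz": 0.0003,"grip": 0.015},{"wx": 0,"wy": 0,"wz": 0,"tx": 0,"ty": 0,"tz": 0.0005,"grip": 0.015}]'

```text
clock: 10.62
ee_pos: [527.6, 89.0, 110.8]
tool_rot: [[0.984, 0.001, 0.178], [-0.178, 0.001, 0.984], [0.001, -1.0, 0.001]]
contact_force: [0.0, -0.1, -1.8]
finger_gap: 0.273
```

apply_moves --steps '[{"wx": 0,"wy": 0,"wz": 0,"tx": 0,"ty": 0,"tz": 0.0003,"grip": 0.015},{"wx": 0,"wy": 0,"wz": 0,"tx": 0,"ty": 0,"tz": 0.0005,"grip": 0.015}]'

```text
clock: 10.78
ee_pos: [527.7, 89.5, 110.8]
tool_rot: [[0.984, 0.001, 0.178], [-0.178, 0.001, 0.984], [0.001, -1.0, 0.001]]
contact_force: [0.1, 0.6, -1.5]
finger_gap: 0.277
```

```bash
python3 g.py 5 b7
```

```text
w [-0.04  0.04  0.03] t [ 0.  0. -0.] | pos [527.7  89.5 110.8] yaw 79.74 F [ 0.09  0.59 -1.49] gap 0.277 clk 10.7833
along(collar) -2.2023390924779065 lat 0.22149931288533195 dz 0.04314789411451159 F along/lat 0.5964122612216627 0.016104058904598883
```

View pics/b7.png

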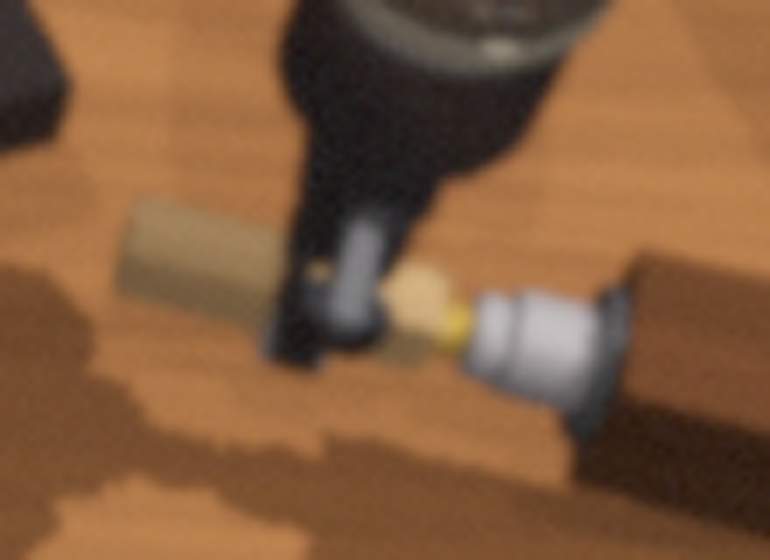

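Nearly seated: the gap at (505,330) has almost closed. I'll feel for contact in 0.3 mm steps.

apply_moves --steps '[{"wx": 0,"wy": 0,"wz": 0,"tx": 0,"ty": 0,"tz": 0.0003,"grip": 0.015}]'

```text
clock: 10.92
ee_pos: [527.7, 89.8, 110.8]
tool_rot: [[0.984, 0.001, 0.178], [-0.178, 0.001, 0.984], [0.001, -1.0, 0.001]]
contact_force: [-0.1, 0.5, -1.2]
finger_gap: 0.273
```

apply_moves --steps '[{"wx": 0,"wy": 0,"wz": 0,"tx": 0,"ty": 0,"tz": 0.0003,"grip": 0.015}]'

```text
clock: 11.0
ee_pos: [527.8, 90.2, 110.8]
tool_rot: [[0.984, 0.001, 0.178], [-0.178, 0.001, 0.984], [0.001, -1.0, 0.001]]
contact_force: [0.3, 0.4, -1.3]
finger_gap: 0.274
```

apply_moves --steps '[{"wx": 0,"wy": 0,"wz": 0,"tx": 0,"ty": 0,"tz": 0.0003,"grip": 0.015}]'

```text
clock: 11.08
ee_pos: [527.9, 90.5, 110.9]
tool_rot: [[0.984, 0.001, 0.178], [-0.178, 0.001, 0.984], [0.001, -1.0, 0.001]]
contact_force: [-0.3, 0.3, -1.7]
finger_gap: 0.27
```

apply_moves --steps '[{"wx": 0,"wy": 0,"wz": 0,"tx": 0,"ty": 0,"tz": 0.0003,"grip": 0.015}]'

```text
clock: 11.17
ee_pos: [527.9, 90.8, 110.8]
tool_rot: [[0.984, 0.001, 0.178], [-0.178, 0.001, 0.984], [0.001, -1.0, 0.001]]
contact_force: [-1.0, 0.1, -1.1]
finger_gap: 0.269
```

apply_moves --steps '[{"wx": 0,"wy": 0,"wz": 0,"tx": 0,"ty": 0,"tz": 0.0003,"grip": 0.015}]'

```text
clock: 11.25
ee_pos: [527.9, 90.9, 110.8]
tool_rot: [[0.984, 0.0, 0.178], [-0.178, 0.0, 0.984], [0.0, -1.0, 0.0]]
contact_force: [-1.1, -6.8, -0.5]
finger_gap: 0.273
```

Contact: -6.8 N along the tube. I'll hold for 0.4 s.

apply_moves --steps '[{"wx": 0,"wy": 0,"wz": 0,"tx": 0,"ty": 0,"tz": 0,"grip": 0.015},{"wx": 0,"wy": 0,"wz": 0,"tx": 0,"ty": 0,"tz": 0.0001,"grip": 0.015},{"wx": 0,"wy": 0,"wz": 0,"tx": 0,"ty": 0,"tz": 0.0001,"grip": 0.015},{"wx": 0,"wy": 0,"wz": 0,"tx": 0,"ty": 0,"tz": 0.0001,"grip": 0.015},{"wx": 0,"wy": 0,"wz": 0,"tx": 0,"ty": 0,"tz": 0.0001,"grip": 0.015}]'

```text
clock: 11.67
ee_pos: [527.9, 90.8, 110.8]
tool_rot: [[0.984, 0.0, 0.178], [-0.178, 0.0, 0.984], [0.0, -1.0, 0.0]]
contact_force: [-0.0, -4.4, -0.9]
finger_gap: 0.271
```

```bash
python3 g.py 5 b8
```

```text
w [-0.01  0.04  0.02] t [ 0.  0. -0.] | pos [527.9  90.8 110.8] yaw 79.74 F [-0.04 -4.38 -0.9 ] gap 0.271 clk 11.6667
along(collar) -0.8755454142911461 lat 0.22175615990375588 dz 0.014511304941720482 F along/lat -4.320629909643895 -0.7484532411867758
```

View pics/b8.png

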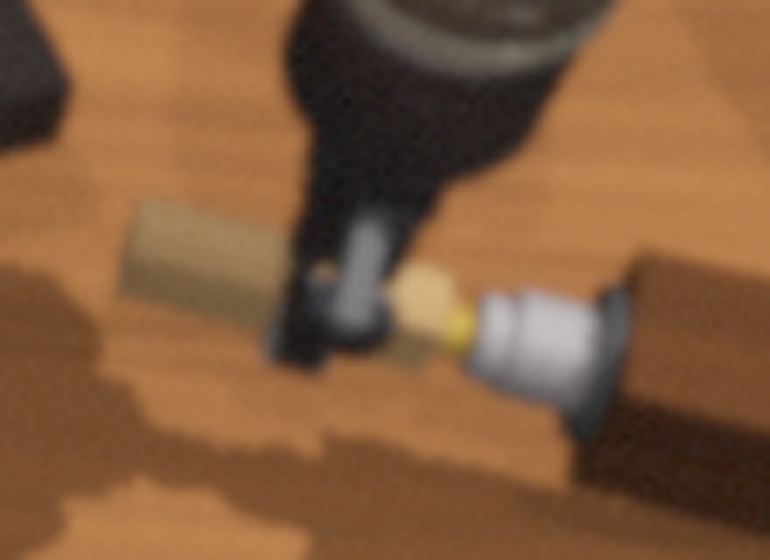

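The collar is seated flush on the mouth (seam at about (508,335)) with a steady 4 N. The predicted end position also agrees to within 1 mm. Drawing out 130 mm now.

apply_moves --steps '[{"wx": 0,"wy": 0,"wz": 0,"tx": 0,"ty": 0,"tz": -0.002,"grip": 0.015},{"wx": 0,"wy": 0,"wz": 0,"tx": 0,"ty": 0,"tz": -0.008,"grip": 0.015},{"wx": 0,"wy": 0,"wz": 0,"tx": 0,"ty": 0,"tz": -0.018,"grip": 0.015},{"wx": 0,"wy": 0,"wz": 0,"tx": 0,"ty": 0,"tz": -0.03,"grip": 0.015},{"wx": 0,"wy": 0,"wz": 0,"tx": 0,"ty": 0,"tz": -0.042,"grip": 0.015},{"wx": 0,"wy": 0,"wz": 0,"tx": 0,"ty": 0,"tz": -0.055,"grip": 0.015},{"wx": 0,"wy": 0,"wz": 0,"tx": 0,"ty": 0,"tz": -0.07,"grip": 0.015},{"wx": 0,"wy": 0,"wz": 0,"tx": 0,"ty": 0,"tz": -0.085,"grip": 0.015},{"wx": 0,"wy": 0,"wz": 0,"tx": 0,"ty": 0,"tz": -0.1,"grip": 0.015},{"wx": 0,"wy": 0,"wz": 0,"tx": 0,"ty": 0,"tz": -0.115,"grip": 0.015},{"wx": 0,"wy": 0,"wz": 0,"tx": 0,"ty": 0,"tz": -0.13,"grip": 0.015},{"wx": 0,"wy": 0,"wz": 0,"tx": 0,"ty": 0,"tz": -0.13,"grip": 0.015}]'

```text
clock: 12.72
ee_pos: [504.2, -39.9, 110.8]
tool_rot: [[0.984, 0.0, 0.181], [-0.181, -0.0, 0.984], [0.0, -1.0, -0.0]]
contact_force: [-0.5, 0.4, -0.7]
finger_gap: 0.27
```

```bash
python3 g.py 130; python3 - <<'E'
from h import *
# lens: measure rim outline in both original pics by dark mask
t=cv2.imread('pics/top0.png');s=cv2.imread('pics/scene0.png')
cv2.imwrite('pics/l1.png',np.hstack([cv2.resize(t[140:205,225:295],(455,422),interpolation=2)[:, :400],cv2.resize(s[275:340,340:405],(400,422),interpolation=2)]))
np.set_printoptions(precision=1,suppress=True)
y=np.radians(-6);ux=np.array([np.cos(y),np.sin(y),0]);uy=np.array([-np.sin(y),np.cos(y),0])
c=np.array([671,-59.5,120])
for n,(x0,y0,fx) in (('top',(225,140,6.5)),('scene',(340,275,400/65))):
    for q in (c+44*uy,c-44*uy,c+[0,0,44],c-[0,0,44],c-5*ux+44*uy,c+5*ux-44*uy): print(n,(proj(n,q)-[x0-.42,y0-.42])*fx)
E
```

```text
w [ 0.01 -0.1   0.02] t [0. 0. 0.] | pos [504.2 -39.9 110.8] yaw 79.6 F [-0.51  0.45 -0.7 ] gap 0.27 clk 12.7167
along(collar) -133.71299337035182 lat 0.18002417719455474 dz 0.04551177412913887 F along/lat 0.34648258995989367 0.586178234126284
top [ 60.3 166.6]
top [354.2 195. ]
top [187.7 137.8]
top [224.8 219.5]
top [ 58.3 182.9]
top [356.  178.7]
scene [341.5 183.7]
scene [ 77.2 128.4]
scene [224.6  93.2]
scene [193.8 213.6]
scene [343.4 170.2]
scene [ 74.5 141.6]
```

View pics/l1.png

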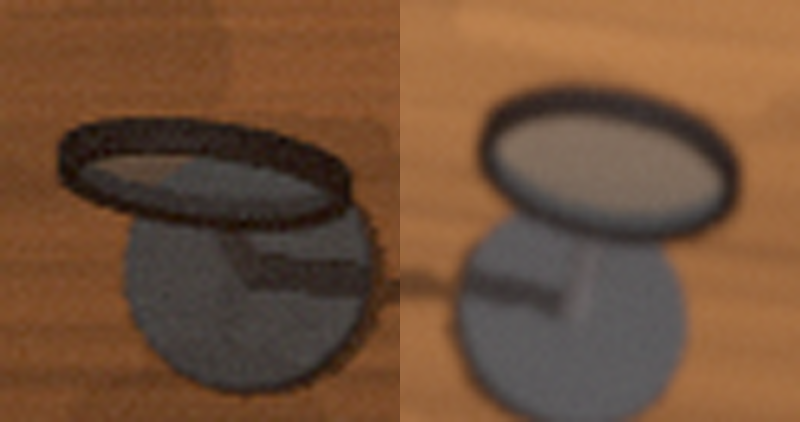

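Rod is out by about 43 mm and nothing is in contact. The projected lens model (centre ~(672,-59.5), yaw −6°) matches the rim outline within ~2–3 mm (top crop ends (58,165) and (352,190)). I'll move back along -y first, staying on the robot's side, then across.

```bash
python3 -c "
from h import *
goal((510,-205.5,120.8),84)
goal((616.4,-205.5,120.8),84)"
```

```text
w [ 0.01 -4.4   0.02] t [ 0.0356 -0.0099 -0.1619] | pos [504.2 -39.9 110.8] yaw 79.6 F [-0.51  0.45 -0.7 ] gap 0.27 clk 12.7167
w [ 0.01 -4.4   0.02] t [ 0.1403 -0.0099 -0.1427] | pos [504.2 -39.9 110.8] yaw 79.6 F [-0.51  0.45 -0.7 ] gap 0.27 clk 12.7167
```

apply_moves --steps '[{"wx": 0,"wy": -0.5,"wz": 0,"tx": 0.003,"ty": -0.001,"tz": -0.01,"grip": 0.015},{"wx": 0,"wy": -1,"wz": 0,"tx": 0.007,"ty": -0.002,"tz": -0.03,"grip": 0.015},{"wx": 0,"wy": -1.5,"wz": 0,"tx": 0.012,"ty": -0.003,"tz": -0.053,"grip": 0.015},{"wx": 0,"wy": -2.2,"wz": 0,"tx": 0.017,"ty": -0.005,"tz": -0.077,"grip": 0.015},{"wx": 0,"wy": -2.9,"wz": 0,"tx": 0.022,"ty": -0.006,"tz": -0.1,"grip": 0.015},{"wx": 0,"wy": -3.5,"wz": 0,"tx": 0.027,"ty": -0.0075,"tz": -0.122,"grip": 0.015},{"wx": 0,"wy": -4,"wz": 0,"tx": 0.032,"ty": -0.009,"tz": -0.145,"grip": 0.015},{"wx": 0,"wy": -4.4,"wz": 0,"tx": 0.0356,"ty": -0.0099,"tz": -0.158,"grip": 0.015},{"wx": 0,"wy": -4.4,"wz": 0,"tx": 0.0356,"ty": -0.0099,"tz": -0.1619,"grip": 0.015},{"wx": 0,"wy": -4.4,"wz": 0,"tx": 0.0356,"ty": -0.0099,"tz": -0.1619,"grip": 0.015},{"wx": 0,"wy": -4.4,"wz": 0,"tx": 0.0356,"ty": -0.0099,"tz": -0.1619,"grip": 0.015}]'

```text
clock: 13.63
ee_pos: [509.6, -205.0, 120.6]
tool_rot: [[0.994, -0.0, 0.105], [-0.105, 0.0, 0.994], [-0.0, -1.0, 0.0]]
contact_force: [0.0, -0.0, -1.2]
finger_gap: 0.271
```

```bash
python3 -c "
from h import *
goal((616.4,-205.5,120.8),84)
s=snapshot('scene')[:,:,::-1];cv2.imwrite('pics/e1.png',cv2.resize(s[170:350,220:420],None,fx=3.3,fy=3.3,interpolation=2))"
```

```text
w [-0.02 -0.03 -0.01] t [ 0.1063 -0.0002  0.0107] | pos [ 509.6 -205.   120.6] yaw 83.97 F [ 0.04 -0.   -1.22] gap 0.271 clk 13.6333
```

View pics/e1.png

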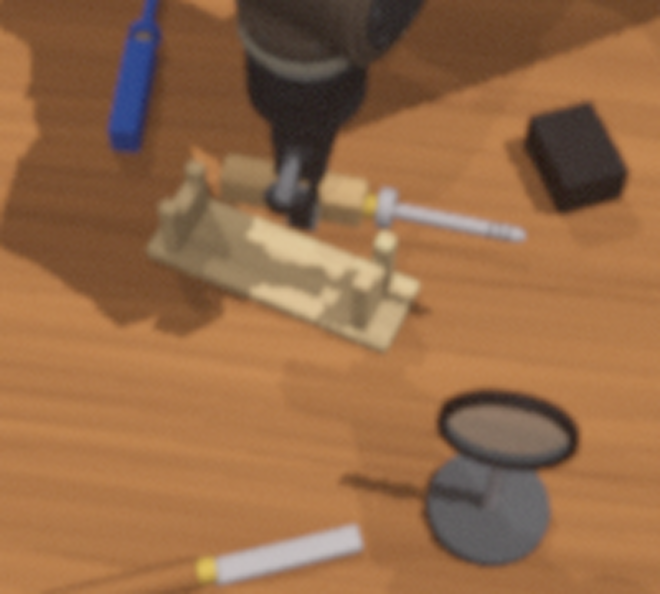

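The gauge is held with its rod from (390,208) to (522,234), parallel to the rim's long axis, and the path across is clear.

apply_moves --steps '[{"wx": 0,"wy": 0,"wz": 0,"tx": 0.006,"ty": 0,"tz": 0.001,"grip": 0.015},{"wx": 0,"wy": 0,"wz": 0,"tx": 0.017,"ty": 0,"tz": 0.002,"grip": 0.015},{"wx": 0,"wy": 0,"wz": 0,"tx": 0.03,"ty": 0,"tz": 0.003,"grip": 0.015},{"wx": 0,"wy": 0,"wz": 0,"tx": 0.043,"ty": 0,"tz": 0.004,"grip": 0.015},{"wx": 0,"wy": 0,"wz": 0,"tx": 0.056,"ty": 0,"tz": 0.006,"grip": 0.015},{"wx": 0,"wy": 0,"wz": 0,"tx": 0.069,"ty": 0,"tz": 0.007,"grip": 0.015},{"wx": 0,"wy": 0,"wz": 0,"tx": 0.081,"ty": 0,"tz": 0.008,"grip": 0.015},{"wx": 0,"wy": 0,"wz": 0,"tx": 0.091,"ty": 0,"tz": 0.009,"grip": 0.015},{"wx": 0,"wy": 0,"wz": 0,"tx": 0.1,"ty": 0,"tz": 0.01,"grip": 0.015},{"wx": 0,"wy": 0,"wz": 0,"tx": 0.1063,"ty": 0,"tz": 0.0107,"grip": 0.015},{"wx": 0,"wy": 0,"wz": 0,"tx": 0.1063,"ty": 0,"tz": 0.0107,"grip": 0.015},{"wx": 0,"wy": 0,"wz": 0,"tx": 0.1063,"ty": 0,"tz": 0.0107,"grip": 0.015}]'

```text
clock: 14.68
ee_pos: [616.4, -204.7, 120.4]
tool_rot: [[0.995, -0.001, 0.104], [-0.104, 0.0, 0.995], [-0.001, -1.0, 0.0]]
contact_force: [0.0, 0.1, -0.8]
finger_gap: 0.273
```

```bash
python3 -c "
from h import *
goal((616.4,-205.5,120.8),84)
s=snapshot('scene')[:,:,::-1];t=snapshot('top')[:,:,::-1]
cv2.imwrite('pics/e2s.png',cv2.resize(s[220:350,250:420],None,fx=4.6,fy=4.6,interpolation=2));cv2.imwrite('pics/e2t.png',cv2.resize(t[120:250,220:390],None,fx=4.6,fy=4.6,interpolation=2))"
```

```text
w [-0.02  0.03 -0.04] t [ 0.0001 -0.0004 -0.0008] | pos [ 616.4 -204.7  120.4] yaw 84.03 F [ 0.02  0.1  -0.77] gap 0.273 clk 14.6833
```

View pics/e2s.png

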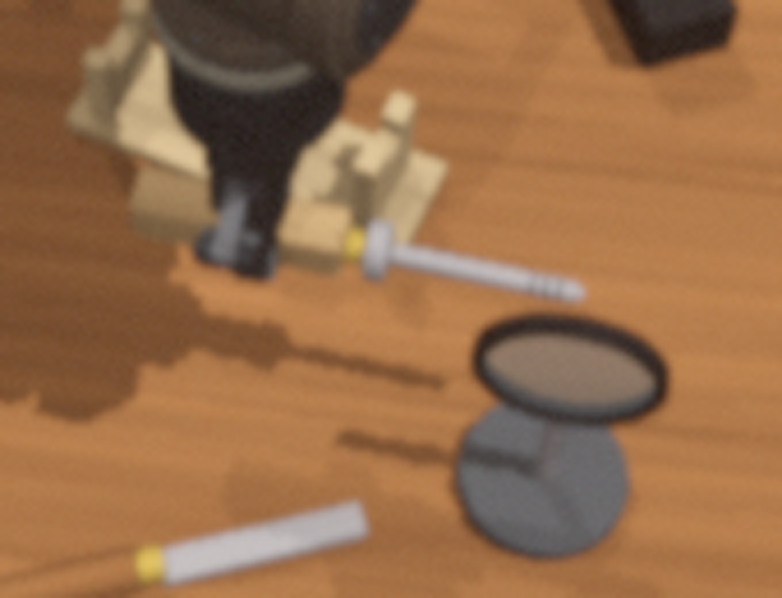

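View pics/e2t.png

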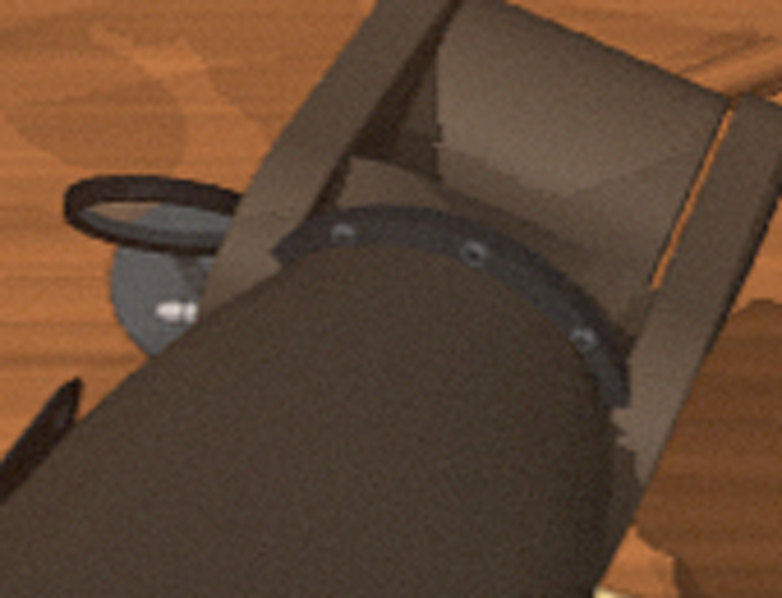

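Both views show the tip: scene crop (583,292), top crop (158,310). I'll triangulate it against the lens centre, taking the rim outline from the same pictures.

```bash
python3 -c "
from h import *
np.set_printoptions(precision=1,suppress=True)
T=lambda x,y:(220+x/4.6-.4,120+y/4.6-.4);S=lambda x,y:(250+x/4.6-.4,220+y/4.6-.4)
tip=two(T(158,310),S(584,292));print('tip',tip,'kin',observe()['ee_pos']+np.array(observe()['tool_rot'])[:,2]*151)
# rim centre: top-view full ellipse from first picture, and scene now
r=two((225+205/6.5-.4,140+174/6.5-.4),S(571,368));print('rim',r)
y=np.radians(-6);print('rel in lens frame',Ro.from_euler('z',6,degrees=True).apply(tip[0]-r[0]))
print(onz('scene',S(571,368),120),onz('top',(225+205/6.5-.4,140+174/6.5-.4),120))
o=observe();print(o['dq'].round(3))
"
```

```text
tip (array([632. , -55.2, 121.1]), np.float64(0.060290016555325995)) kin [631.8 -54.8 120.6]
rim (array([672. , -59.3, 123.5]), np.float64(0.011238029069134046))
rel in lens frame [-40.2  -0.   -2.4]
[670.2 -59.  120. ] [673.  -58.9 120. ]
[-0.2 -0.3 -0.   0.   0.1 -0. ]
```

The tip is at (-40.2, 0.0) mm in the lens frame. Its height is 121 mm against the required 120. I'll let it settle for a moment and hand in.

apply_moves --steps '[{"wx": 0,"wy": 0,"wz": 0,"tx": 0,"ty": 0,"tz": 0,"grip": 0.015},{"wx": 0,"wy": 0,"wz": 0,"tx": 0,"ty": 0,"tz": 0,"grip": 0.015},{"wx": 0,"wy": 0,"wz": 0,"tx": 0,"ty": 0,"tz": 0,"grip": 0.015},{"wx": 0,"wy": 0,"wz": 0,"tx": 0,"ty": 0,"tz": 0,"grip": 0.015}]'

```text
clock: 15.12
ee_pos: [615.9, -205.1, 120.7]
tool_rot: [[0.995, -0.001, 0.105], [-0.105, 0.0, 0.995], [-0.001, -1.0, 0.0]]
contact_force: [-0.0, 0.2, -2.1]
finger_gap: 0.274
```

```bash
python3 -c "
from h import *
goal((616.4,-205.5,120.8),84); print(close_job())"
```

```text
w [-0.02 -0.01 -0.04] t [ 0.0005 -0.0001 -0.0004] | pos [ 615.9 -205.1  120.7] yaw 83.99 F [-0.    0.22 -2.07] gap 0.274 clk 15.1167
the job is handed in; nothing more can be done
None
```

I took the gauge from its cradle by the handle and slid the rod into the tube until the collar stopped. I then drew it fully out and handed the job in with the tip held at the reading point. The job closed at about 15 s and reported no verdict.

- **Insertion:** the largest push I read was about 7 N. I held it against the mouth at about 4 N for 0.4 s, and the picture showed the collar flush.
- **Final pose:** the tip triangulated from both views to (632.0, -55.2, 121.1) mm, which is 40.2 mm in front of the lens and centred. The rod is level to about 0.1° and parallel to the glass to about 1°, going by the tool pose. The gripper still holds the gauge (opening about 23 mm), and the only outside force is about its own weight.
- **Disagreements:** the lens rim centre measured 123.5 mm up instead of the given 120 mm, and its x position differed by about 3 mm between the two views. Both are well inside the 18 mm tolerance. The gauge also sat about 1 mm farther forward in the hand than planned.
- **Refused call:** my first move call was refused as invalid and moved nothing.
- **Not checked:** I never planned a path near the sanding block, chisel or jar, but I didn't re-measure their positions at the end.

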